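# Lock the potter's wheel and put the station away

### The arm

A 7-joint arm with a two-finger parallel gripper is mounted at the origin on the work surface. World frame = base frame: x ahead of the robot, y to its left, z up, the work surface at z = 0. Lengths are in m, angles in rad, forces in N, time in s.
With the tool pointing down it reaches from about 0.425 to 0.925 m from the base axis. Payload 6.8 kg.
Tool frame: the origin (TCP) lies on the mounting face of the last link; the fingertips stand 173 mm ahead of it and the grasp point (between the pads) lies 155 mm ahead of it; z points along the fingers, y is the direction in which the jaws open and shut (so a half turn about z gives the same grasp; the last joint's range is limited). The gripper opens to 85 mm and grips with 20 to 120 N. Pads are 22 mm wide; open, the fingers measure 114 mm over their backs; the gripper's body (76 mm by 85 mm) begins 54 mm behind the grasp point. The pads swing forward as they close: fully open they stand 13 mm farther back than shut.
Start: joints at [-1.353, 0.477, 0.022, 1.555, -0.011, 1.109, -0.083], TCP at [0.216, 0.64, 0.405] pointing down, gripper open.
Joint ranges: [-2.96, 2.96], [-0.34, 2.1], [-1.41, 1.46], [0.24, 2.44], [-1.37, 4.51], [0.17, 1.92], [-2.96, 2.96]. Speed limits (rad/s): [2.39, 2.39, 3.14, 3.14, 3.14, 3.14, 3.14].

### API

Orientations are given as a unit quaternion [w, x, y, z].
In Python, from station import sensors, read_camera, bot gives the robot as it stands. The module is installed in compiled form; this text tells all that it offers.
- The arm moves only by the tool play_rows, never from a script. Its argument "commands" is a list of rows, each a list of 4 numbers: the shift along the tool's x, y, z in m, then the turn about the tool's z in degrees. A call has 1 to 20 rows; each row shifts and turns the commanded pose from where the row before left it, along the tool's axes as they then stand; what a row does not reach is not made up. A row lasts 1/10 s, in which the tool goes at most 50 mm and 8.59 degrees, less where a joint would pass 70% of its speed; a pose out of reach is approached as far as the arm can. A call with a gripper value outside its range is refused whole. "claw" is the finger opening in m, from 0 to 0.0854, set as the call begins (left out, the last holds). The fingers move at their own pace and stop on an object; "force" is the grip in N (left out, the last holds). Time passes only in rows, so rows that do not move let the fingers close. It gives the time, the measured TCP pose, the force and the opening at its end, in the units of the state.
- sensors.get_obs(): the state, without advancing time (a new reading comes with each control period).
- read_camera(name): name is "scene" or "top" or "wrist"; returns a dict with "frame" (420x560x3 uint8, blue, green, red), "depth" (420x560 float32, m along the optical axis (not along the pixel's ray), 0 where there is no reading), "fx", "fy", "cx", "cy" (pixels), "distortion" ([k1, k2, p1, p2, k3] as OpenCV has them; the pictures are not rectified), "rvec" (rotation vector, rad) and "tvec" (3), from world to camera coordinates, as OpenCV has them; the wrist camera has in their place "T_tool_cam" (4x4, takes a point from camera to tool coordinates, whose origin is the TCP and whose axes are the flange's). Camera axes: x right, y down, z forward; pixel columns grow to the right and rows downward; lengths in m; the calibration is good to about 2 mm. A picture is of the moment at which its call begins: read the wrist's pose just before it.
- bot.hand_in(): hands the job in, once; it reports no verdict.
The state is a dict: "t": time; "q": joint angles; "joint_vel": joint speeds; "joint_torque": joint torques, N m; "eef_pos": TCP position; "tool_rot": TCP orientation; "contact_force": force on the tool from outside, world axes, zero at the start; "torque": the same for the moment, N m; "gripper_width": opening from 0.0 (shut) to 1.0 (fully open).
Only numpy, scipy, OpenCV 4.12 (cv2) and the standard library are available. Lean on these libraries where they do the work, as an engineer would, in place of code of your own. Each camera call takes 0.05 s, during which the arm holds its last target.

### The job

Shut down the wheel station: first lift the clay cup off the wheel head and stand it upright well on the ware board; then take the pin tool from its stand, feel with its tip over the ring of dark spots on the wheel head for the one that is an open hole, and push the lock plunger at its bottom fully down. Put the pin tool back upright in its stand, slide every scraper that is out blade first and fully home into a pocket of the rack, one to a pocket (at any time in the job), and leave everything else where it is.

Things in the scene. Friction and masses are not known exactly. Their poses are not given: they have to be found in the camera images.
- wheel_top (a point): Point on the axis of a table-top potter's wheel, on the flat top of its bare aluminium head: 220 mm across, 135 mm above the table, fixed (grey housing 200 mm square below). z up; -x is the wheel's front, roughly towards the robot. Eight dark spots 14 mm across, all looking alike, lie 45 degrees apart on a circle of radius 70 mm about this point: seven flush plugs, one open hole.
- lock (a joint): Lock plunger, in the open hole of the wheel head. 0 = up, 0.008 m = fully down; locked above 0.006. It needs about 5 N and stays where pushed (no spring). The hole is 12 mm across; the plunger's end starts 10 mm below the face. The hole is on the 70 mm circle of spots, within 60 degrees either way of wheel_top's -x direction; which spot is not told: find it by feel.
- pot_mid (a point): Fired clay cup, fragile, open at the top, 60 mm across (56 mm at the foot) and 70 mm tall, 160 g. This point is on its axis half-way up (35 mm above its foot); z points to its mouth. It starts standing about the middle of the wheel head.
- board_top (a point): Middle of the upper face of a square plywood ware board, 180 x 180 mm, 12 mm thick, fixed to the table. z is up.
- pin_grip (a point): Pin tool, standing upright in its stand at the start: a round wooden handle 18 mm across and 80 mm long above a straight steel shaft 6 mm across with a rounded end, 40 mm long; 120 mm and 50 g in all. This point is on its axis on the handle, 70 mm above the tip; z points from the tip to the handle.
- pin_tip (a point): The lowest point of the pin tool's rounded steel tip; z points up the tool.
- stand_mouth (a point): Centre of the mouth of the pin tool's stand, a fixed dark wooden block 56 x 56 mm, 45 mm tall, z up. The hole in its top is 12 mm across and 42 mm deep with a 3 mm bevel; the tool stands in it, its handle's lower end resting on the block and its tip 40 mm below this point.
- scraper1_grip (a point): Centre of the handle of a steel scraper (all alike; may be absent), 10 mm above its underside. Handle 90 x 22 mm, 20 mm tall, wood; x points from handle to blade, z up as it lies flat on the table. The steel blade, 4 mm thick, 50 mm wide, level with the handle's underside, stands out 60 mm beyond the handle's front. 120 g; balances 56 mm ahead of this point.
- scraper1_tip (a point): Middle of the front edge of that scraper's blade, 105 mm ahead of its grip point along x and 8 mm lower (half-way up the 4 mm blade). Same axes.
- scraper2_grip (a point): Centre of the handle of a steel scraper (all alike; may be absent), 10 mm above its underside. Handle 90 x 22 mm, 20 mm tall, wood; x points from handle to blade, z up as it lies flat on the table. The steel blade, 4 mm thick, 50 mm wide, level with the handle's underside, stands out 60 mm beyond the handle's front. 120 g; balances 56 mm ahead of this point.
- scraper2_tip (a point): Middle of the front edge of that scraper's blade, 105 mm ahead of its grip point along x and 8 mm lower (half-way up the 4 mm blade). Same axes.
- scraper3_grip (a point): Centre of the handle of a steel scraper (all alike; may be absent), 10 mm above its underside. Handle 90 x 22 mm, 20 mm tall, wood; x points from handle to blade, z up as it lies flat on the table. The steel blade, 4 mm thick, 50 mm wide, level with the handle's underside, stands out 60 mm beyond the handle's front. 120 g; balances 56 mm ahead of this point.
- scraper3_tip (a point): Middle of the front edge of that scraper's blade, 105 mm ahead of its grip point along x and 8 mm lower (half-way up the 4 mm blade). Same axes.
- pocket1 (a point): Middle of the lower lip of the mouth of the right-hand (seen by the robot) of three pockets, 70 mm apart, in a fixed plywood rack (222 mm wide, 76 tall; roofed over the front 30 mm only). x points into the pocket, z up. Level slot 58 mm wide, 12 high, 70 deep; its floor is at this point's height, 50 mm above the table. A blade goes in flat until the handle meets the rack; the handle stays outside.
- pocket2 (a point): Middle of the lower lip of the mouth of the middle of three pockets, 70 mm apart, in a fixed plywood rack (222 mm wide, 76 tall; roofed over the front 30 mm only). x points into the pocket, z up. Level slot 58 mm wide, 12 high, 70 deep; its floor is at this point's height, 50 mm above the table. A blade goes in flat until the handle meets the rack; the handle stays outside.
- pocket3 (a point): Middle of the lower lip of the mouth of the left-hand of three pockets, 70 mm apart, in a fixed plywood rack (222 mm wide, 76 tall; roofed over the front 30 mm only). x points into the pocket, z up. Level slot 58 mm wide, 12 high, 70 deep; its floor is at this point's height, 50 mm above the table. A blade goes in flat until the handle meets the rack; the handle stays outside.
- jar: Not part of the job: a small lidded glass jar, 56 mm across, 75 mm tall. Its origin is in the middle of its underside.
- bowl: Not part of the job: a small fired clay bowl, 90 mm across, 45 mm tall. Its origin is in the middle of its underside.
- stick: Not part of the job: a flat wooden modelling stick, 160 x 14 x 7 mm. Its origin is in the middle of its underside.
- disc_rib: Not part of the job: a dark wooden disc, 68 mm across, 6 mm thick. Its origin is in the middle of its underside.
- tile: Not part of the job: a white ceramic test tile, 60 x 60 x 7 mm. Its origin is in the middle of its underside.
- calipers: Not part of the job: wooden calipers, 130 x 80 mm, 8 mm thick. Its origin is in the middle of its underside.
- block: Not part of the job: a cork block, 90 x 50 x 35 mm. Its origin is in the middle of its underside.
Not all that is in view belongs to the job. Leave any green look-alike of the part that bears pot_mid alone.

How it is judged:
On the way, in this order (a step that is already met when the one before it is completed fails the run):
1. the cup stands upright on the ware board, let go (horizontal distance between pot_mid and board_top below 0.07 m and z of pot_mid in the frame of board_top between 0.025 and 0.045 m and angle between pot_mid's own z axis and vertical below 0.12 rad and linear speed of pot below 0.03 m/s and contact force between the fingers and pot below 0.2 N), for 0.3 s.
2. the pin tool's tip is down in the open hole and the lock plunger is pushed down (value of joint lock above 0.006 m and z of pin_tip in the frame of wheel_top below -0.012 m and horizontal distance between pin_tip and wheel_top below 0.085 m), for 0.1 s.
At the end, for the whole second after the job is handed in: Cup upright (7 deg) within 70 mm of the board's middle; plunger down over 6 mm; pin tool upright (11 deg) in its stand, tip over 30 mm below the mouth; every scraper in a pocket, blade at least 45 mm in (home is 60), within 14 deg of straight; all released (horizontal distance between pot_mid and board_top below 0.07 m and z of pot_mid in the frame of board_top between 0.025 and 0.045 m and angle between pot_mid's own z axis and vertical below 0.12 rad and value of joint lock above 0.006 m and horizontal distance between pin_tip and stand_mouth below 0.012 m and z of pin_tip in the frame of stand_mouth below -0.03 m and angle between pin_grip's own z axis and vertical below 0.2 rad and x of scraper1_tip in the frame of pocket2 between 0.045 and 0.075 m and z of scraper1_tip in the frame of pocket2 between -0.006 and 0.014 m and y of scraper1_tip in the frame of pocket2 between -0.105 and 0.105 m and angle between the x axis of each of scraper1_grip, scraper2_grip, scraper3_grip and the x axis of pocket2, either way round below 0.25 rad and x of scraper2_tip in the frame of pocket2 between 0.045 and 0.075 m and z of scraper2_tip in the frame of pocket2 between -0.006 and 0.014 m and y of scraper2_tip in the frame of pocket2 between -0.105 and 0.105 m and x of scraper3_tip in the frame of pocket2 between 0.045 and 0.075 m and z of scraper3_tip in the frame of pocket2 between -0.006 and 0.014 m and y of scraper3_tip in the frame of pocket2 between -0.105 and 0.105 m); the robot touches nothing.
It fails at once if a bystander (jar, bowl, stick, disc, tile, calipers or cork block) is moved more than 30 mm (distance of any of jar, bowl, stick, disc_rib, tile, calipers, block from where it was at the start of the episode above 0.03 m).
Of scraper1, scraper2, scraper3 only 2 to 3 are there at a start; the rules pass over those that are not, and their reading is None.
At some moment in a run one of pot, scraper1, scraper2, scraper3 may be knocked a few centimetres aside while the robot is not near it.
It also fails if it takes over 210 s, if anything falls off the work surface, if the arm or the gripper's body presses on something with over 40 N, if the wrist force passes 120 N, or if a joint passes its speed limit or range.

## Working session

There is one attempt and no reset: what is moved stays moved. The work goes in short steps, Python scripts to look and compute and a tool call to move; the robot and the scene stay as the last step left them, time stands still between calls to the robot, and variables do not carry over. Pictures are saved under pics/ and viewed, and the job is handed in when it is done.

Besides the shell and the picture viewer there is one more tool, called as name([rows], argument=value, ...), one row to a line, values as JSON. play_rows: Moves the arm, as the interface text tells. Its arguments: {"type":"object","properties":{"commands":{"type":"array"},"claw":{"type":"number"},"force":{"type":"number"}},"required":["commands"]}

```bash
ls; mkdir -p pics; cat > h.py <<'E'
import numpy as np, cv2
from station import sensors, read_camera, bot
def st():
    o=sensors.get_obs(); return o
def snap(name,fn,crop=None,scale=1):
    c=read_camera(name); f=c["frame"]
    if crop: f=f[crop[1]:crop[3],crop[0]:crop[2]]
    if scale!=1: f=cv2.resize(f,None,fx=scale,fy=scale,interpolation=cv2.INTER_CUBIC)
    cv2.imwrite("pics/"+fn,f); np.savez("pics/"+fn+".npz",**c); return c
E
python3 - <<'E'
from h import *
o=st(); print(o)
for n in ("scene","top","wrist"):
    c=snap(n,n+"0.png"); print(n,{k:c[k] for k in c if k not in("frame","depth")})
E
```

```text
pics
{'t': 0.0, 'q': array([-1.35309326,  0.47778819,  0.0223201 ,  1.55642882, -0.01151685,
        1.10929258, -0.08312053]), 'joint_vel': array([-0.00166534, -0.00107151,  0.00025074,  0.00060723, -0.00015222,
        0.00273041, -0.00056463]), 'joint_torque': array([ 4.74536421e-06, -5.96433413e+01,  1.60779387e+00, -2.81204242e+01,
        1.24213859e-02,  9.06727393e-03,  2.61746840e-05]), 'eef_pos': array([0.21593977, 0.63924323, 0.40374259]), 'tool_rot': array([-9.13639226e-05,  1.62176398e-01,  9.86761377e-01, -8.90007392e-04]), 'contact_force': array([-0.35671661, -0.16979866,  0.59905225]), 'torque': array([0.01880885, 0.00365951, 0.01439704]), 'gripper_width': 0.9994771512427967}
scene {'fx': 485.82251949566296, 'fy': 485.82251949566296, 'cx': 287.7766192683121, 'cy': 204.64236729115797, 'distortion': array([0.01308991, 0.        , 0.        , 0.        , 0.        ]), 'rvec': array([ 2.16060196,  0.71025424, -0.35478296]), 'tvec': array([-0.43009464, -0.11488755,  1.51151644])}
top {'fx': 414.074637676696, 'fy': 414.074637676696, 'cx': 275.3024044763951, 'cy': 207.11920655690562, 'distortion': array([-0.05191891,  0.        ,  0.        ,  0.        ,  0.        ]), 'rvec': array([ 2.21729498, -2.16050146,  0.07117737]), 'tvec': array([-0.06128366,  0.57919138,  1.26227644])}
wrist {'fx': 366.74378962368775, 'fy': 366.74378962368775, 'cx': 276.74328155559436, 'cy': 206.57171626917946, 'distortion': array([-0.09358723,  0.        ,  0.        ,  0.        ,  0.        ]), 'T_tool_cam': array([[ 1.26287633e-04, -9.63284649e-01, -2.68482156e-01,
         6.71532063e-02],
       [ 9.99999907e-01,  2.32418911e-04, -3.63517447e-04,
        -1.43640127e-03],
       [ 4.12571107e-04, -2.68482085e-01,  9.63284589e-01,
         3.09860535e-02],
       [ 0.00000000e+00,  0.00000000e+00,  0.00000000e+00,
         1.00000000e+00]])}
```

View pics/scene0.png

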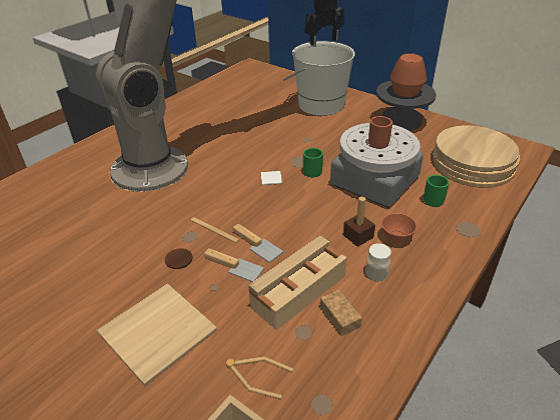

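View pics/top0.png

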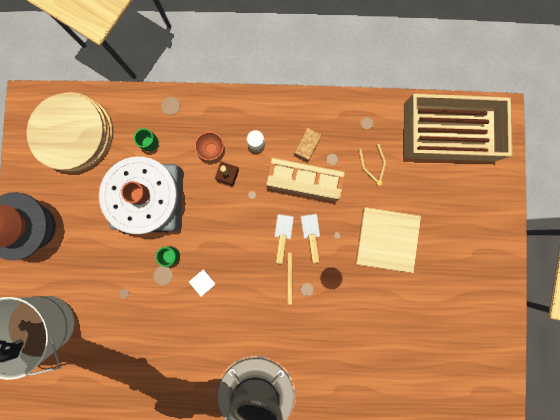

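View pics/wrist0.png

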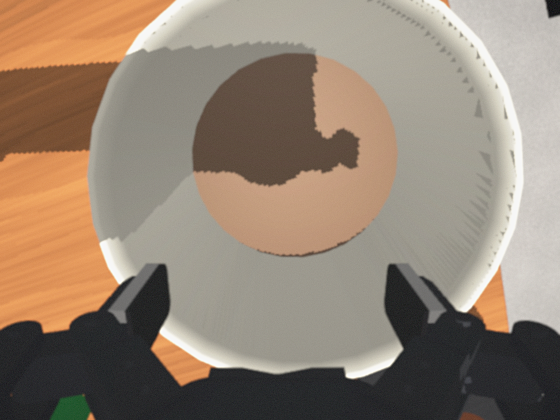

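```bash
cat >> h.py <<'E'
def campose(c,o=None):
    "returns R,p : camera->world"
    if "rvec" in c:
        R=cv2.Rodrigues(np.array(c["rvec"]))[0]; return R.T,-R.T@np.array(c["tvec"]).ravel()
    T=np.array(c["T_tool_cam"]); w,x,y,z=o["tool_rot"]
    from scipy.spatial.transform import Rotation as Rn
    R=Rn.from_quat([x,y,z,w]).as_matrix()
    return R@T[:3,:3], R@T[:3,3]+np.array(o["eef_pos"])
def K(c): return np.array([[c["fx"],0,c["cx"]],[0,c["fy"],c["cy"]],[0,0,1.]])
def onplane(c,uv,z,o=None):
    uv=np.array(uv,float).reshape(-1,1,2)
    n=cv2.undistortPoints(uv,K(c),np.array(c["distortion"]).ravel())[:,0]
    R,p=campose(c,o); d=np.c_[n,np.ones(len(n))]@R.T
    return p+d*((z-p[2])/d[:,2])[:,None]
def bydepth(c,uv,o=None):
    out=[]
    for u,v in uv:
        n=cv2.undistortPoints(np.array([[[u,v]]],float),K(c),np.array(c["distortion"]).ravel())[0,0]
        z=c["depth"][int(round(v)),int(round(u))]; R,p=campose(c,o); out.append(R@(np.array([n[0],n[1],1])*z)+p)
    return np.array(out)
def proj(c,P,o=None):
    R,p=campose(c,o); 
    return cv2.projectPoints((np.atleast_2d(P)-p)@R,np.zeros(3),np.zeros(3),K(c),np.array(c["distortion"]).ravel())[0][:,0]
def cloud(c,o=None):
    H,W=c["depth"].shape; u,v=np.meshgrid(np.arange(W),np.arange(H))
    n=cv2.undistortPoints(np.stack([u,v],-1).reshape(-1,1,2).astype(float),K(c),np.array(c["distortion"]).ravel())[:,0]
    R,p=campose(c,o); P=(np.c_[n,np.ones(len(n))]*c["depth"].reshape(-1,1))@R.T+p
    return P.reshape(H,W,3)
def load(fn): 
    d=np.load("pics/"+fn+".npz"); return {k:(d[k] if d[k].ndim else float(d[k])) for k in d}
E
python3 - <<'E'
from h import *
np.set_printoptions(precision=3,suppress=True)
c=load("top0.png"); s=load("scene0.png")
f=c["frame"]
cv2.imwrite("pics/topA.png",cv2.resize(f[110:300,80:280],None,fx=4,fy=4,interpolation=cv2.INTER_CUBIC)[:, :])
cv2.imwrite("pics/topB.png",cv2.resize(f[120:310,240:440],None,fx=4,fy=3.1*4/3.1,interpolation=cv2.INTER_CUBIC))
f=s["frame"]
cv2.imwrite("pics/scA.png",cv2.resize(f[110:260,300:480],None,fx=4,fy=4,interpolation=cv2.INTER_CUBIC))
cv2.imwrite("pics/scB.png",cv2.resize(f[200:400,90:350],None,fx=3,fy=3,interpolation=cv2.INTER_CUBIC))
print(bydepth(c,[(110,170),(170,230),(138,190),(256,380),(380,240),(200,284)]), bydepth(s,[(370,165),(160,330),(271,178)]))
E
```

```text
[[ 0.667  0.428  0.135]
 [ 0.501  0.262  0.081]
 [ 0.611  0.343  0.138]
 [ 0.068 -0.003  0.063]
 [ 0.487 -0.374  0.01 ]
 [ 0.336  0.181  0.003]] [[ 0.63   0.24   0.128]
 [ 0.499 -0.399  0.01 ]
 [ 0.344  0.174  0.004]]
```

View pics/topA.png

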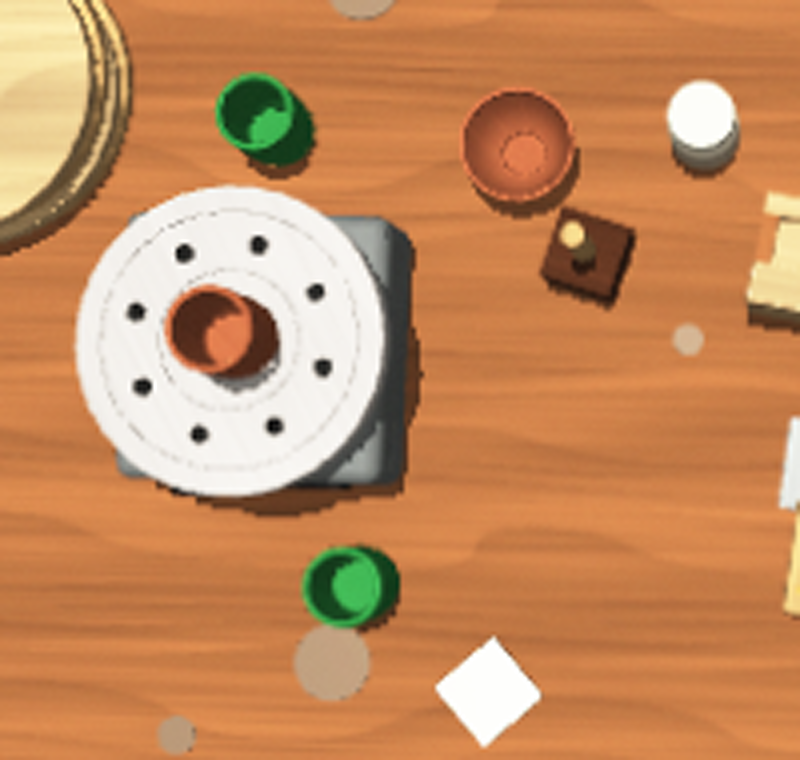

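View pics/topB.png

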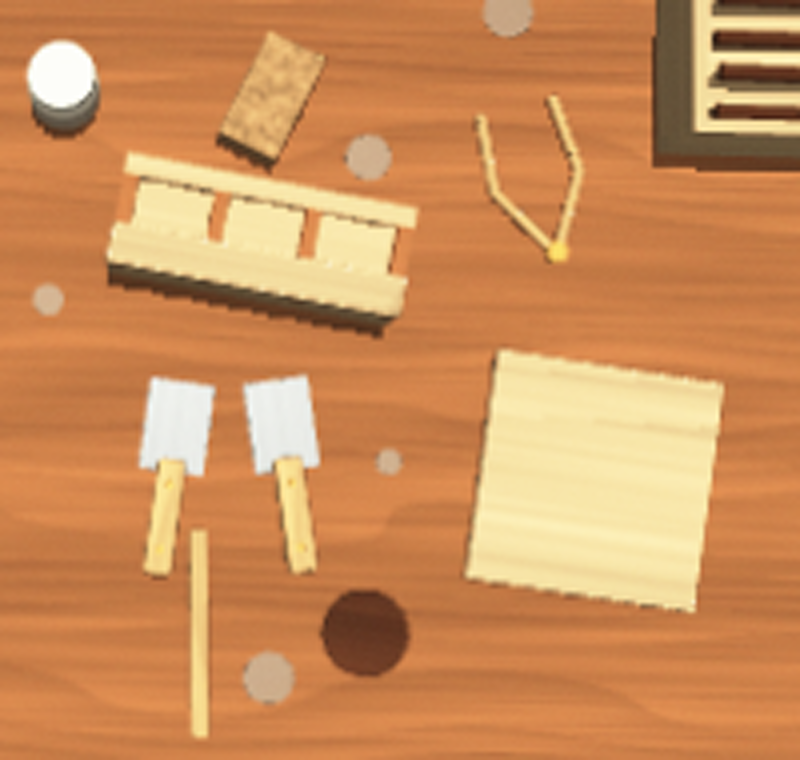

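View pics/scA.png

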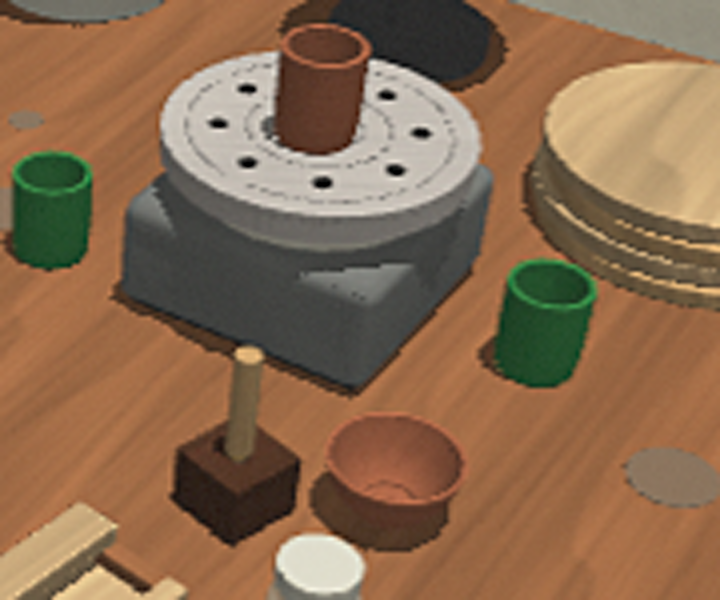

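View pics/scB.png

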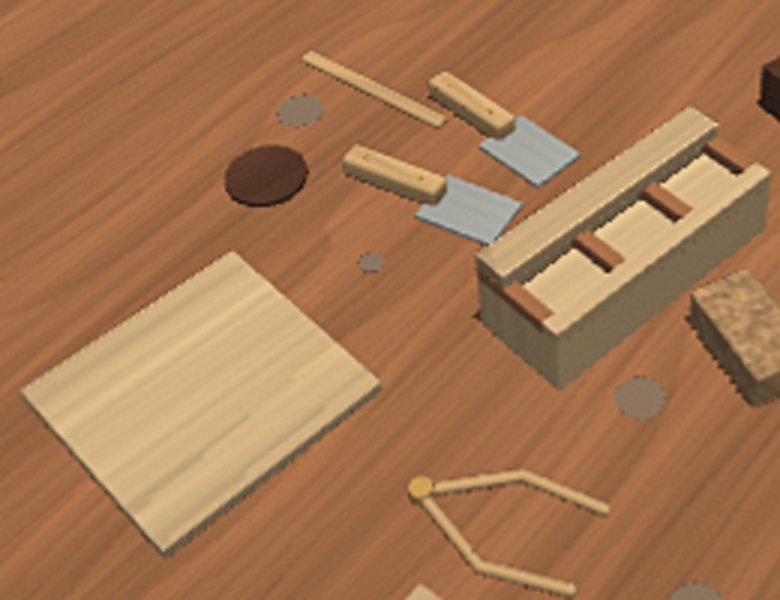

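```bash
python3 - <<'E'
from h import *
np.set_printoptions(precision=4,suppress=True)
c=load("top0.png")
A=lambda l:(np.array(l)+.5)/4-.5+[80,110]
B=lambda l:(np.array(l)+.5)/4-.5+[240,120]
sp=onplane(c,A([(185,253),(259,244),(316,292),(323,367),(275,426),(200,434),(143,386),(137,312)]),.135)
m=sp.mean(0);print("spots",sp[:,:2]-m[:2],m,np.hypot(*(sp-m)[:,:2].T),np.degrees(np.arctan2((sp-m)[:,1],(sp-m)[:,0])))
print("cup",onplane(c,A([(211,331)]),.205))
b=onplane(c,B([(499,351),(722,384),(694,611),(467,576)]),.012);print("board",b,b.mean(0))
print("pin",onplane(c,A([(572,235)]),.125))
st_=onplane(c,A([(561,208),(634,238),(612,302),(543,272)]),.045);print("stand",st_,st_.mean(0))
for f,h in (([(150,378),(214,386)],[(145,572),(167,576)]),([(244,386),(305,376)],[(292,573),(315,570)])):
    a=onplane(c,B(f),.004);d=onplane(c,B(h),.02); print("scr",a.mean(0),d.mean(0),np.hypot(*(a.mean(0)-d.mean(0))[:2]),np.hypot(*(a[0]-a[1])[:2]),np.degrees(np.arctan2(*(a.mean(0)-d.mean(0))[[1,0]])))
print("bystanders jar,block,bowl,stick,disc,tile,cal", onplane(c,B([(62,75)]),.075)[0],onplane(c,B([(270,95)]),.035)[0],onplane(c,A([(518,145)]),.045)[0],onplane(c,B([(200,532),(200,737),(365,632)]),.006))
print(onplane(c,A([(345,587),(490,690),(257,112)]),.07))
# rack cloud
P=cloud(c).reshape(-1,3); 
m=(abs(P[:,0]-.62)<.15)&(abs(P[:,1]+.07)<.2)&(abs(P[:,2]-.076)<.007)
Q=P[m][:,:2]; print(len(Q),cv2.minAreaRect(Q.astype(np.float32)),cv2.boxPoints(cv2.minAreaRect(Q.astype(np.float32))), np.median(P[m][:,2]))
print("rack px roof", onplane(c,B([(127,153),(417,209),(406,278),(118,223),(108,264),(399,320)]),.076))
E
```

```text
spots [[ 0.0606  0.0351]
 [ 0.0683 -0.0178]
 [ 0.035  -0.0602]
 [-0.0181 -0.0676]
 [-0.0607 -0.0353]
 [-0.0678  0.0179]
 [-0.0349  0.0604]
 [ 0.0176  0.0675]] [0.599  0.3463 0.135 ] [0.0701 0.0706 0.0696 0.07   0.0702 0.0701 0.0698 0.0698] [  30.0764  -14.6021  -59.8468 -105.016  -149.8076  165.2041  120.01
   75.3691]
cup [[0.598  0.3354 0.205 ]]
board [[ 0.5874 -0.3239  0.012 ]
 [ 0.5661 -0.4997  0.012 ]
 [ 0.3894 -0.4789  0.012 ]
 [ 0.4125 -0.3014  0.012 ]] [ 0.4889 -0.401   0.012 ]
pin [[0.6807 0.107  0.125 ]]
stand [[0.7137 0.1267 0.045 ]
 [0.692  0.0701 0.045 ]
 [0.6425 0.0853 0.045 ]
 [0.6642 0.1386 0.045 ]] [0.6781 0.1052 0.045 ]
scr [ 0.5573 -0.0776  0.004 ] [ 0.4087 -0.0609  0.02  ] 0.14947631996932545 0.05039240262005136 -6.412365677019017
scr [ 0.5599 -0.1499  0.004 ] [ 0.4135 -0.174   0.02  ] 0.14842229258312767 0.04839523022101671 9.345774067885655
bystanders jar,block,bowl,stick,disc,tile,cal [0.7815 0.0195 0.075 ] [ 0.7794 -0.1394  0.035 ] [0.7617 0.1614 0.045 ] [[ 0.441  -0.0944  0.006 ]
 [ 0.2834 -0.0982  0.006 ]
 [ 0.367  -0.224   0.006 ]]
[[0.4229 0.2736 0.07  ]
 [0.3505 0.1634 0.07  ]
 [0.7773 0.3561 0.07  ]]
822 ((0.6901645660400391, -0.0752122700214386), (0.35154688358306885, 0.11918670684099197), 76.75970458984375) [[ 0.5919 -0.2327]
 [ 0.7079 -0.26  ]
 [ 0.7884  0.0822]
 [ 0.6724  0.1095]] 0.0762245083382398
rack px roof [[ 0.7236 -0.0307  0.076 ]
 [ 0.6873 -0.2476  0.076 ]
 [ 0.6355 -0.2402  0.076 ]
 [ 0.6709 -0.0255  0.076 ]
 [ 0.6401 -0.0189  0.076 ]
 [ 0.6041 -0.2354  0.076 ]]
```

```bash
cat >> h.py <<'E'
def pose():
    o=st(); w,x,y,z=o["tool_rot"]
    from scipy.spatial.transform import Rotation as Rn
    return o,Rn.from_quat([x,y,z,w]).as_matrix(),np.array(o["eef_pos"])
def go(target,yaw=None):
    "print tool-frame shift to reach TCP target (world); yaw deg of tool x axis -> turn"
    o,R,p=pose(); d=R.T@(np.array(target)-p); cy=np.degrees(np.arctan2(R[1,0],R[0,0]))
    t=None if yaw is None else -((yaw-cy+180)%360-180)
    print("t",round(o["t"],2),"p",p.round(4),"yaw",round(cy,2),"tilt",np.degrees(np.arccos(-R[2,2])).round(2),"shift",d.round(4),"turn",t,"q",o["q"].round(2),"F",o["contact_force"].round(1))
    if t is not None:
        a=np.radians(cy+(-t)); tx=np.array([np.cos(a),np.sin(a),0]); ty=np.array([np.sin(a),-np.cos(a),0]); D=np.array(target)-p
        print("after turn shift:",np.array([D@tx,D@ty,-D[2]]).round(4))
E
python3 - <<'E'
from h import *
np.set_printoptions(precision=3,suppress=True)
c=load("top0.png")
print(bydepth(c,[(3,230),(10,240),(55,310),(10,375),(72,330),(62,360)]))
P=cloud(c)
q=P[290:380,0:80].reshape(-1,3); print("bucket max z",np.percentile(q[:,2],[50,80,90,95]))
q=P[190:270,0:50].reshape(-1,3); print("flowerpot",np.percentile(q[:,2],[50,80,90,95]))
go([0.598,0.3354,0.55])
E
```

```text
[[0.488 0.678 0.216]
 [0.461 0.682 0.177]
 [0.259 0.586 0.098]
 [0.099 0.655 0.191]
 [0.18  0.58  0.001]
 [0.086 0.607 0.004]]
bucket max z [0.065 0.147 0.193 0.27 ]
flowerpot [0.112 0.145 0.189 0.205]
t 0.15 p [0.216 0.639 0.404] yaw 161.33 tilt 0.08 shift [-0.459 -0.166 -0.146] turn None q [-1.35  0.48  0.02  1.56 -0.01  1.11 -0.08] F [ 0.2 -0.4  0.5]
```

play_rows([
  [0,0,-0.04,0],
  [0,0,-0.04,0],
  [0,0,-0.04,0],
])

```text
t: 0.45
eef_pos: [0.216, 0.6393, 0.5256]
tool_rot: [-0.0, 0.162, 0.987, -0.001]
contact_force: [-0.1, 0.7, -0.2]
gripper_width: 1.0
```

play_rows([
  [-0.045,-0.016,0.007,0],
  [-0.045,-0.016,0.007,0],
  [-0.045,-0.016,0.007,0],
  [-0.045,-0.016,0.007,0],
  [-0.045,-0.016,0.007,0],
  [-0.045,-0.016,0.007,0],
  [-0.045,-0.016,0.007,0],
  [-0.045,-0.016,0.007,0],
  [-0.045,-0.016,0.007,0],
  [-0.045,-0.016,0.007,0],
  [0,0,0,0],
  [0,0,0,0],
])

```text
t: 1.65
eef_pos: [0.5921, 0.3424, 0.4538]
tool_rot: [-0.0, 0.164, 0.986, -0.001]
contact_force: [0.0, 1.0, 0.2]
gripper_width: 1.0
```

```bash
python3 - <<'E'
from h import *
np.set_printoptions(precision=4,suppress=True)
o=st(); c=snap("wrist","w1.png"); t=snap("top","t1.png"); np.save("pics/o1.npy",o,allow_pickle=True)
go([0.598,0.3354,0.45])
print(proj(c,[[0.598,0.3354,.205],[.599,.3463,.135]],o))
E
```

```text
t 1.75 p [0.5903 0.3451 0.4545] yaw 161.43 tilt 0.07 shift [-0.0104 -0.0067  0.0044] turn None q [-0.75  0.46  0.18  1.48 -0.09  1.21  0.7 ] F [ 0.2  1.2 -0.3]
[[272.2361 228.6696]
 [286.5516 197.4689]]
```

View pics/w1.png

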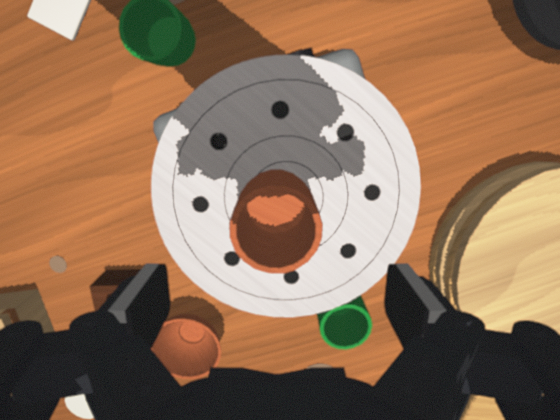

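```bash
python3 - <<'E'
from h import *
np.set_printoptions(precision=4,suppress=True)
o=np.load("pics/o1.npy",allow_pickle=True).item(); c=load("w1.png")
print(onplane(c,[(276,231)],.205,o))
sp=onplane(c,[(281,109),(345,132),(372,192),(348,250),(291,277),(232,258),(201,204),(219,141)],.135,o);m=sp.mean(0);print(m,sp,np.hypot(*(sp-m)[:,:2].T))
print(onplane(c,[(165,110),(345,55)],.1,o))
cc=load("t1.png"); A=lambda l:(np.array(l)+.5)/4-.5+[80,110]
w=onplane(c,[(276,231)],.205,o)[0]
w=.5*w+.5*np.array([0.598,0.3354,.205])
print(w);go([w[0],w[1],.45])
print(o["eef_pos"],st()["eef_pos"])
E
```

```text
[[0.6002 0.3371 0.205 ]]
[0.5993 0.3459 0.135 ] [[0.5316 0.3644 0.135 ]
 [0.5639 0.4059 0.135 ]
 [0.617  0.4134 0.135 ]
 [0.6592 0.3811 0.135 ]
 [0.6674 0.3276 0.135 ]
 [0.6344 0.2856 0.135 ]
 [0.5817 0.2785 0.135 ]
 [0.5389 0.3108 0.135 ]] [0.0702 0.0696 0.0698 0.0695 0.0706 0.0698 0.0697 0.0698]
[[0.4997 0.2697 0.1   ]
 [0.507  0.4294 0.1   ]]
[0.5991 0.3363 0.205 ]
t 1.75 p [0.5903 0.3451 0.4545] yaw 161.43 tilt 0.07 shift [-0.0112 -0.0055  0.0044] turn None q [-0.75  0.46  0.18  1.48 -0.09  1.21  0.7 ] F [ 0.2  1.2 -0.3]
[0.5921 0.3424 0.4538] [0.5903 0.3451 0.4545]
```

play_rows([
  [-0.011,-0.0055,0.01,0],
  [0,0,0.02,0],
  [0,0,0.02,0],
  [0,0,0.0,0],
  [0,0,0,0],
  [0,0,0,0],
])

```text
t: 2.35
eef_pos: [0.6, 0.3355, 0.4059]
tool_rot: [0.001, 0.162, 0.987, 0.001]
contact_force: [-0.1, 0.4, 0.2]
gripper_width: 1.005
```

```bash
python3 - <<'E'
from h import *
np.set_printoptions(precision=4,suppress=True)
go([.5991,.3363,.335])
o=st(); c=snap("wrist","w2.png"); print(o["eef_pos"],o["joint_vel"].round(3))
print(proj(c,[[0.5991,0.3363,.205]],o))
E
```

```text
t 2.35 p [0.6    0.3355 0.4059] yaw 161.36 tilt 0.11 shift [0.0012 0.0004 0.0709] turn None q [-0.72  0.5   0.18  1.53 -0.1   1.12  0.72] F [-0.1  0.4  0.2]
[0.6    0.3355 0.4059] [ 0.003 -0.003  0.001 -0.004 -0.001 -0.     0.001]
[[280.1001 242.4363]]
```

View pics/w2.png

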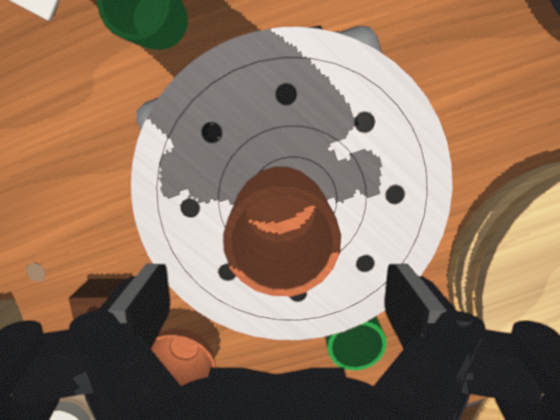

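play_rows([
  [0.001,0.001,0.02,0],
  [0,0,0.02,0],
  [0,0,0.02,0],
  [0,0,0.011,0],
  [0,0,0,0],
  [0,0,0,0],
])

```text
t: 3.0
eef_pos: [0.5996, 0.3366, 0.3347]
tool_rot: [0.0, 0.162, 0.987, 0.0]
contact_force: [0.1, 0.1, 0.1]
gripper_width: 1.001
```

play_rows([
  [0,0,0,0],
  [0,0,0,0],
  [0,0,0,0],
  [0,0,0,0],
  [0,0,0,0],
  [0,0,0,0],
  [0,0,0,0],
  [0,0,0,0],
], claw=0.05, force=25)

```text
t: 3.8
eef_pos: [0.5996, 0.3367, 0.3351]
tool_rot: [0.001, 0.162, 0.987, 0.001]
contact_force: [-1.5, -0.1, 6.3]
gripper_width: 0.69
```

play_rows([
  [0,0,-0.01,0],
  [0,0,-0.02,0],
  [0,0,-0.03,0],
  [0,0,-0.03,0],
  [0,0,-0.03,0],
  [0,0,0,0],
  [0,0,0,0],
])

```text
t: 4.5
eef_pos: [0.599, 0.3362, 0.4541]
tool_rot: [0.0, 0.162, 0.987, 0.0]
contact_force: [-0.1, -0.3, -2.0]
gripper_width: 0.697
```

```bash
python3 - <<'E'
from h import *
np.set_printoptions(precision=4,suppress=True)
go([.489,-.401,.40]);print(st()["gripper_width"])
E
```

```text
t 4.5 p [0.599  0.3362 0.4541] yaw 161.33 tilt 0.03 shift [-0.1318 -0.7337  0.0537] turn None q [-0.73  0.46  0.19  1.48 -0.09  1.21  0.71] F [-0.1 -0.3 -2. ]
0.6968212053206136
```

play_rows([
  [-0.003,-0.016,0,0],
  [-0.0075,-0.0422,0,0],
  [-0.0075,-0.0422,0,0],
  [-0.0075,-0.0422,0,0],
  [-0.0075,-0.0422,0,0],
  [-0.0075,-0.0422,0,0],
  [-0.0075,-0.0422,0,0],
  [-0.0075,-0.0422,0.0,0],
  [-0.0075,-0.0422,0.0,0],
  [-0.0075,-0.0422,0.0,0],
  [-0.0075,-0.0422,0.0,0],
  [-0.0075,-0.0422,0.0,0],
  [-0.0075,-0.0422,0.01,0],
  [-0.0075,-0.0422,0.01,0],
  [-0.0075,-0.0422,0.01,0],
  [-0.0075,-0.0422,0.01,0],
  [-0.0075,-0.0422,0.01,0],
  [-0.0075,-0.0422,0,0],
  [0,0,0,0],
  [0,0,0,0],
])

```text
t: 6.5
eef_pos: [0.4859, -0.4015, 0.4022]
tool_rot: [-0.002, 0.164, 0.986, 0.0]
contact_force: [0.2, 0.3, -1.1]
gripper_width: 0.695
```

```bash
python3 - <<'E'
from h import *
np.set_printoptions(precision=4,suppress=True)
go([.489,-.401,.214]);print(st()["gripper_width"])
snap("wrist","w3.png"); snap("scene","s3.png")
E
```

```text
t 6.5 p [ 0.4859 -0.4015  0.4022] yaw 161.1 tilt 0.19 shift [-0.0034  0.0015  0.1882] turn None q [ 0.24  0.43  0.47  1.69 -0.22  1.07  2.03] F [ 0.2  0.3 -1.1]
0.6945355352996011
```

View pics/w3.png

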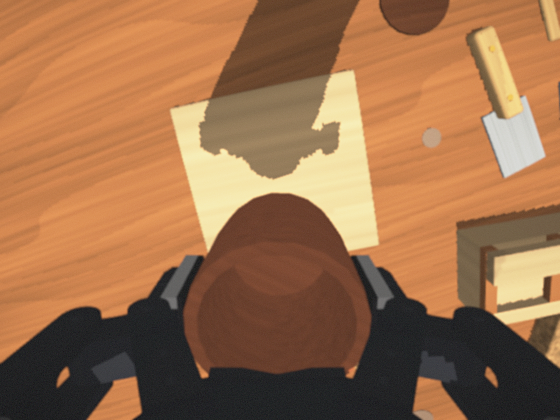

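View pics/s3.png

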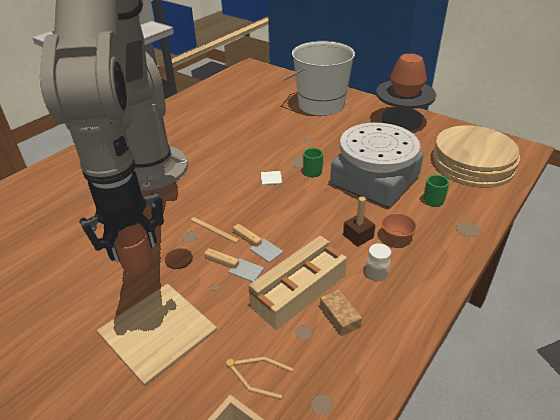

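play_rows([
  [-0.003,0.001,0.02,0],
  [0,0,0.03,0],
  [0,0,0.03,0],
  [0,0,0.03,0],
  [0,0,0.03,0],
  [0,0,0.025,0],
  [0,0,0.012,0],
  [0,0,0.005,0],
  [0,0,0.003,0],
  [0,0,0,0],
  [0,0,0,0],
])

```text
t: 7.7
eef_pos: [0.4916, -0.4004, 0.2198]
tool_rot: [0.001, 0.162, 0.987, -0.0]
contact_force: [-0.6, 0.5, -1.0]
gripper_width: 0.697
```

play_rows([
  [0,0,0.001,0],
  [0,0,0.001,0],
  [0,0,0.0,0],
])

```text
t: 8.0
eef_pos: [0.4912, -0.4002, 0.2168]
tool_rot: [0.0, 0.162, 0.987, 0.0]
contact_force: [0.4, 0.2, -2.1]
gripper_width: 0.691
```

play_rows([
  [0,0,0.001,0],
  [0,0,0.001,0],
  [0,0,0.0,0],
])

```text
t: 8.3
eef_pos: [0.4912, -0.4001, 0.2145]
tool_rot: [-0.0, 0.162, 0.987, 0.0]
contact_force: [0.2, 0.7, -0.1]
gripper_width: 0.692
```

play_rows([
  [0,0,0.001,0],
  [0,0,0.001,0],
  [0,0,0.0,0],
])

```text
t: 8.6
eef_pos: [0.4912, -0.4001, 0.2125]
tool_rot: [-0.0, 0.162, 0.987, 0.0]
contact_force: [-0.5, -0.0, -0.5]
gripper_width: 0.698
```

play_rows([
  [0,0,0.001,0],
  [0,0,0.0,0],
  [0,0,0.0,0],
])

```text
t: 8.9
eef_pos: [0.4913, -0.4002, 0.2122]
tool_rot: [0.0, 0.162, 0.987, 0.0]
contact_force: [-1.1, 1.7, 4.2]
gripper_width: 0.698
```

play_rows([
  [0,0,0.001,0],
  [0,0,0.0,0],
  [0,0,0.0,0],
])

```text
t: 9.2
eef_pos: [0.4914, -0.4003, 0.2121]
tool_rot: [0.001, 0.162, 0.987, 0.0]
contact_force: [-2.5, 4.0, 11.1]
gripper_width: 0.692
```

Contact. Release (open moderately), then rise.

play_rows([
  [0,0,-0.001,0],
  [0,0,0,0],
  [0,0,0,0],
  [0,0,0,0],
  [0,0,0,0],
  [0,0,0,0],
], claw=0.085)

```text
t: 9.8
eef_pos: [0.4912, -0.4002, 0.2115]
tool_rot: [-0.0, 0.162, 0.987, 0.0]
contact_force: [0.4, 0.4, -0.2]
gripper_width: 0.995
```

play_rows([
  [0,0,-0.01,0],
  [0,0,-0.02,0],
  [0,0,-0.03,0],
  [0,0,-0.04,0],
  [0,0,-0.04,0],
  [0,0,-0.04,0],
  [0,0,0,0],
  [0,0,0,0],
])

```text
t: 10.6
eef_pos: [0.4912, -0.4003, 0.3933]
tool_rot: [0.001, 0.162, 0.987, -0.0]
contact_force: [0.3, -0.4, -0.2]
gripper_width: 0.996
```

```bash
python3 - <<'E'
from h import *
np.set_printoptions(precision=4,suppress=True)
o=st(); c=snap("wrist","w4.png"); snap("scene","s4.png"); np.save("pics/o4.npy",o,allow_pickle=True)
go([.455,-.1,.4],180)
print(proj(c,[[.4912,-.4002,.082],[.489,-.401,.012]],o))
E
```

```text
t 10.7 p [ 0.4909 -0.3997  0.3909] yaw 161.34 tilt 0.1 shift [ 0.1299  0.2725 -0.0088] turn -18.65947500713102 q [ 0.24  0.45  0.47  1.7  -0.23  1.05  2.03] F [ 0.4  0.2 -0.5]
after turn shift: [ 0.0359  0.2997 -0.0091]
[[279.0229 191.9722]
 [277.1354 173.2994]]
```

View pics/w4.png

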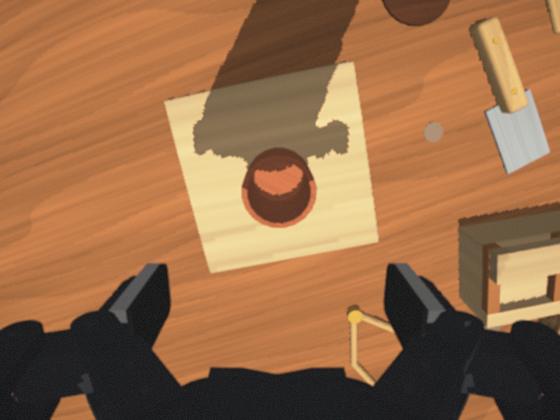

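View pics/s4.png

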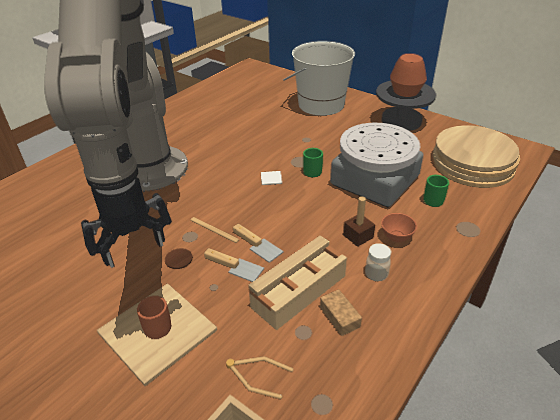

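play_rows([
  [0,0,0,-7.5],
  [0,0,0,-7.5],
  [0.003,0.04,-0.003,0],
  [0.003,0.04,-0.005,0],
  [0.003,0.04,-0.005,0],
  [0.003,0.04,-0.005,0],
  [0.003,0.04,-0.005,0],
  [0.003,0.04,-0.005,0],
  [0.003,0.04,-0.005,0],
  [0,0.012,0,0],
  [0,0,0,0],
  [0,0,0,0],
  [0,0,0,0],
])

```text
t: 12.0
eef_pos: [0.4887, -0.1093, 0.4242]
tool_rot: [-0.001, 0.033, 0.999, -0.0]
contact_force: [-0.4, -0.4, -0.5]
gripper_width: 0.996
```

```bash
python3 - <<'E'
from h import *
np.set_printoptions(precision=4,suppress=True)
o=st(); c=snap("wrist","w5.png"); np.save("pics/o5.npy",o,allow_pickle=True)
go([.455,-.1,.4],180)
E
```

```text
t 12.05 p [ 0.4887 -0.1092  0.4242] yaw 176.16 tilt 0.06 shift [0.0342 0.0069 0.0243] turn -3.8424940034082056 q [-0.18  0.17  0.32  1.96 -0.06  1.03  1.66] F [ 0.1 -0.1 -0.5]
after turn shift: [0.0337 0.0092 0.0242]
```

View pics/w5.png

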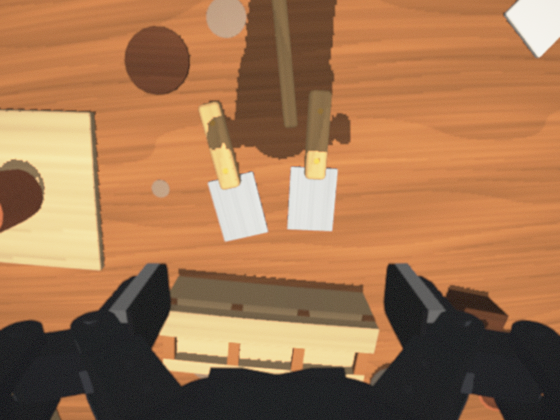

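```bash
python3 - <<'E'
from h import *
c=load("w5.png");f=c["frame"]
cv2.imwrite("pics/w5a.png",cv2.resize(f[80:250,190:350],None,fx=4.5,fy=3.5,interpolation=cv2.INTER_CUBIC))
cv2.imwrite("pics/w5b.png",cv2.resize(f[255:375,150:390],None,fx=3.3,fy=4,interpolation=cv2.INTER_CUBIC))
E
```

```text
(no output)
```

View pics/w5a.png

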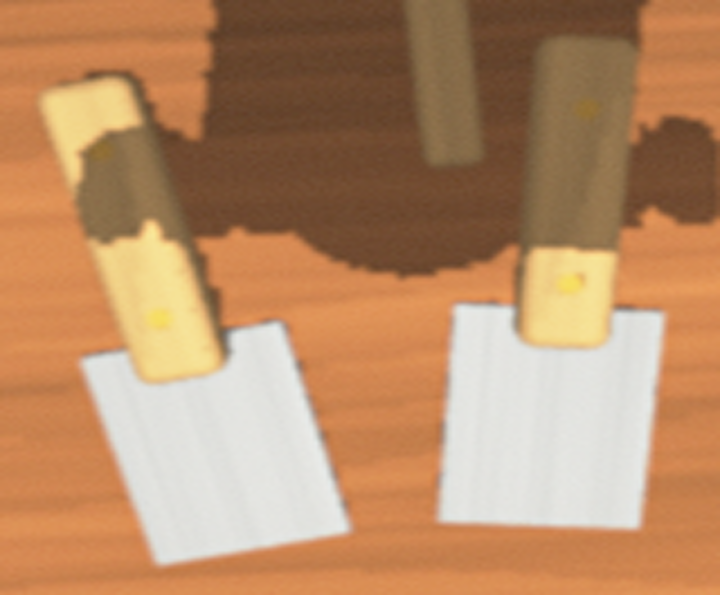

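View pics/w5b.png

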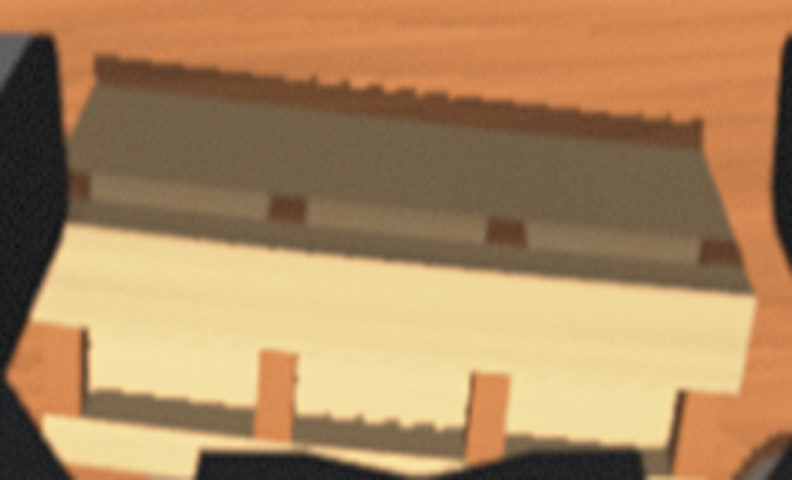

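```bash
python3 - <<'E'
from h import *
np.set_printoptions(precision=4,suppress=True)
c=load("w5.png");o=np.load("pics/o5.npy",allow_pickle=True).item()
A=lambda l:(np.array(l)+.5)/[4.5,3.5]-.5+[190,80]
B=lambda l:(np.array(l)+.5)/[3.3,4]-.5+[150,255]
L=onplane(c,B([(88,176),(268,197),(305,199),(488,219),(525,222),(700,240)]),.05,o); print(L[:,:2]); d=L[-1]-L[0]
print("pockets",[(L[i]+L[i+1])[:2]/2 for i in (0,2,4)],"yaw",np.degrees(np.arctan2(-d[0],d[1])),np.hypot(*(L[1]-L[0])[:2]))
R=onplane(c,B([(68,228),(754,294)]),.076,o); print("roof front",R[:,:2],np.hypot(*(R[1]-R[0])[:2]),np.degrees(np.arctan2(-(R[1]-R[0])[0],(R[1]-R[0])[1])))
for nm,bl,hd in (("R(img left)",[(160,564),(350,532),(284,322),(81,358)],[(43,95),(130,80),(222,362),(143,382)]),("L",[(439,522),(641,528),(664,313),(455,305)],[(538,40),(635,42),(609,345),(520,345)])):
    b=onplane(c,A(bl),.004,o)[:,:2]; h=onplane(c,A(hd),.02,o)[:,:2]
    tip=(b[0]+b[1])/2; back=(h[0]+h[1])/2; v=tip-back
    print(nm,"tip",tip,"handle back",back,"len",np.hypot(*v),"yaw",np.degrees(np.arctan2(v[1],v[0])),"w",np.hypot(*(b[0]-b[1])),np.hypot(*(h[0]-h[1])), "handle ctr",h.mean(0))
E
```

```text
[[ 0.6101 -0.2261]
 [ 0.6195 -0.1687]
 [ 0.6208 -0.1569]
 [ 0.6307 -0.0987]
 [ 0.6324 -0.0868]
 [ 0.6423 -0.0301]]
pockets [array([ 0.6148, -0.1974]), array([ 0.6258, -0.1278]), array([ 0.6374, -0.0585])] yaw -9.340346854349763 0.0581323287918185
roof front [[ 0.6099 -0.2254]
 [ 0.6427 -0.0191]] 0.20883657425512298 -9.015324826625571
R(img left) tip [ 0.5613 -0.1508] handle back [ 0.4154 -0.1739] len 0.14765152491847527 yaw 8.99463107436632 w 0.04924106654624576 0.01984247100174481 handle ctr [ 0.4572 -0.1673]
L tip [ 0.5582 -0.079 ] handle back [ 0.4102 -0.0636] len 0.14874032530738437 yaw -5.9419160909288 w 0.050558299380760084 0.021217547214453975 handle ctr [ 0.4534 -0.0679]
```

```bash
python3 - <<'E'
from h import *
go([.4793,-.1638,.26],189)
E
```

```text
t 12.05 p [ 0.4887 -0.1092  0.4242] yaw 176.16 tilt 0.06 shift [ 0.0056 -0.055   0.1643] turn -12.842494003408206 q [-0.18  0.17  0.32  1.96 -0.06  1.03  1.66] F [ 0.1 -0.1 -0.5]
after turn shift: [ 0.0178 -0.0524  0.1642]
```

play_rows([
  [0,0,0,-6.4],
  [0,0,0,-6.4],
  [0.006,-0.0174,0.04,0],
  [0.006,-0.0174,0.04,0],
  [0.006,-0.0174,0.04,0],
  [0,0,0.04,0],
  [0,0,0,0],
  [0,0,0,0],
], claw=0.045)

```text
t: 12.85
eef_pos: [0.4795, -0.1626, 0.2649]
tool_rot: [-0.001, -0.079, 0.997, -0.0]
contact_force: [-0.0, -0.2, 1.3]
gripper_width: 0.525
```

```bash
python3 - <<'E'
from h import *
go([.4793,-.1638,.177],189)
o=st();c=snap("wrist","w6.png"); print(proj(c,[[.4793,-.1638,.02],[.5613,-.1508,.004]],o),o["gripper_width"])
E
```

```text
t 12.85 p [ 0.4795 -0.1626  0.2649] yaw -170.95 tilt 0.09 shift [ 0.0002 -0.0012  0.0879] turn 0.05342382793696743 q [-0.02  0.4   0.28  2.09 -0.17  0.67  2.1 ] F [-0.  -0.2  1.3]
after turn shift: [ 0.0003 -0.0012  0.0879]
[[277.60689282 219.74996507]
 [277.37993046 322.82440146]] 0.5246072300013326
```

View pics/w6.png

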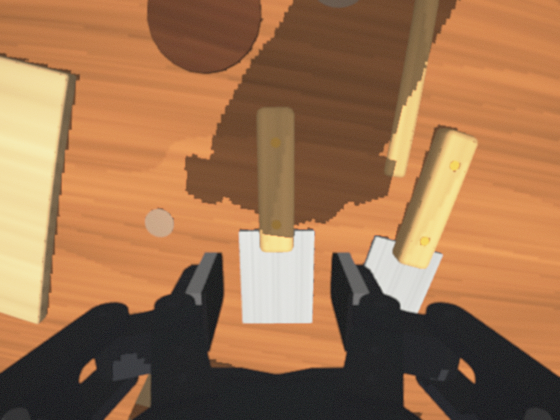

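play_rows([
  [0,-0.001,0.03,0],
  [0,0,0.03,0],
  [0,0,0.02,0],
  [0,0,0.008,0],
  [0,0,0,0],
  [0,0,0,0],
])

```text
t: 13.5
eef_pos: [0.4806, -0.163, 0.1783]
tool_rot: [0.001, -0.08, 0.997, -0.0]
contact_force: [0.0, 0.2, 1.1]
gripper_width: 0.525
```

play_rows([
  [0,0,0,0],
  [0,0,0,0],
  [0,0,0,0],
  [0,0,0,0],
  [0,0,0,0],
  [0,0,0,0],
], claw=0.01, force=90)

```text
t: 14.1
eef_pos: [0.4802, -0.1629, 0.1782]
tool_rot: [0.001, -0.08, 0.997, -0.0]
contact_force: [-2.3, 0.6, 10.8]
gripper_width: 0.226
```

play_rows([
  [0,0,-0.01,0],
  [0,0,-0.02,0],
  [0,0,-0.03,0],
  [0,0,-0.03,0],
  [0,0,0,6],
  [0,0,0,6],
  [0,0,0,6],
  [0,0,0,0.3],
  [0,0,0,0],
  [0,0,0,0],
])

```text
t: 15.1
eef_pos: [0.4796, -0.1628, 0.2669]
tool_rot: [0.0, 0.079, 0.997, 0.0]
contact_force: [0.5, -0.7, -2.4]
gripper_width: 0.236
```

```bash
python3 - <<'E'
from h import *
go([.5191,-.1817,.27],170.7)
o=st();c=snap("wrist","w7.png");np.save("pics/o7.npy",o,allow_pickle=True); snap("scene","s7.png",(180,170,360,340),4); print(o["gripper_width"])
E
```

```text
t 15.1 p [ 0.4796 -0.1628  0.2669] yaw 170.95 tilt 0.01 shift [-0.042  -0.0125 -0.0031] turn 0.2511821247944397 q [-0.09  0.41  0.36  2.09 -0.23  0.68  1.84] F [ 0.5 -0.7 -2.4]
after turn shift: [-0.0421 -0.0123 -0.0031]
0.2358621556660242
```

View pics/w7.png

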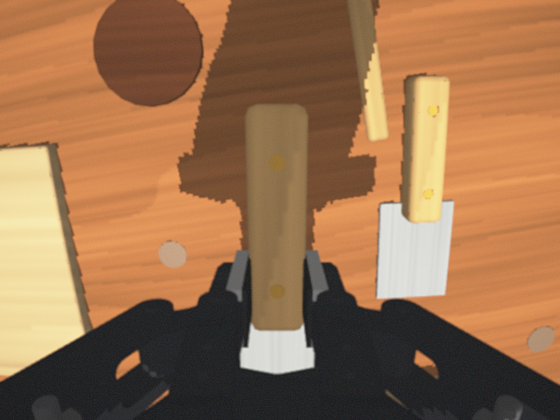

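View pics/s7.png

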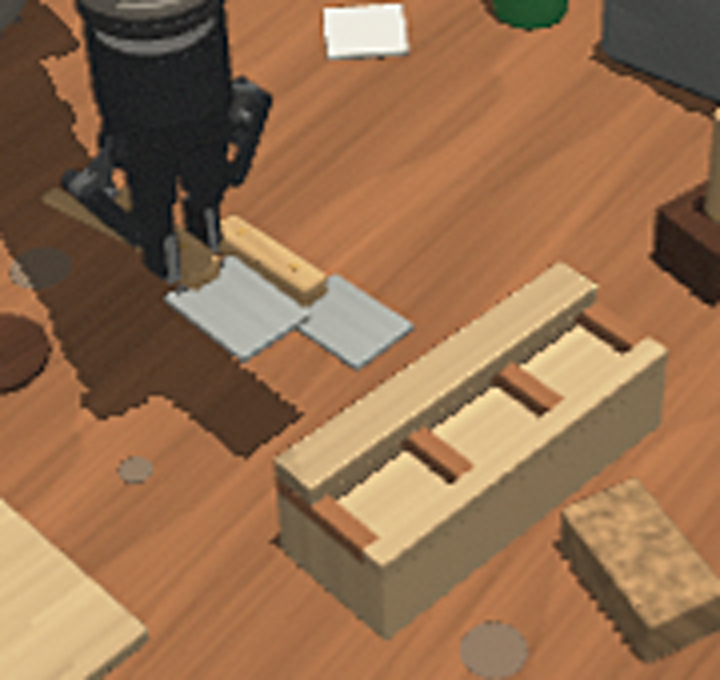

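```bash
python3 - <<'E'
from h import *
np.set_printoptions(precision=4,suppress=True)
o=np.load("pics/o7.npy",allow_pickle=True).item();c=load("w7.png");P=cloud(c,o)
for v in range(115,325,25): print(v,np.median(P[v-2:v+3,270:285].reshape(-1,3),0))
print(np.median(P[340:355,262:292].reshape(-1,3),0),np.median(P[350:366,262:292].reshape(-1,3),0))
s=load("s7.png");Q=cloud(s);
def spx(u,v): return (int(180+u/4),int(170+v/4))
for p in [(195,290),(240,340),(270,310),(230,275)]: u,v=spx(*p); print(Q[v,u])
E
```

```text
115 [ 0.416  -0.1542  0.1086]
140 [ 0.4243 -0.1555  0.1087]
165 [ 0.4328 -0.1568  0.109 ]
190 [ 0.4418 -0.1583  0.1086]
215 [ 0.4509 -0.1598  0.1086]
240 [ 0.4605 -0.1611  0.1085]
265 [ 0.4704 -0.1628  0.1086]
290 [ 0.4807 -0.1644  0.1088]
315 [ 0.4921 -0.1662  0.1083]
[ 0.5187 -0.1707  0.0922] [ 0.5247 -0.1717  0.0922]
[ 0.499  -0.176   0.0941]
[ 0.5496 -0.1923  0.0952]
[ 0.5444 -0.1626  0.0936]
[ 0.5044 -0.1514  0.091 ]
```

play_rows([
  [-0.02,-0.006,0,0.3],
  [-0.021,-0.005,0.014,0],
  [0,0,0.02,0],
  [0,0,0,0],
  [0,0,0,0],
  [0,0,0,0],
])

```text
t: 15.8
eef_pos: [0.5182, -0.1804, 0.2334]
tool_rot: [0.0, 0.083, 0.997, 0.0]
contact_force: [-0.0, -0.6, -1.6]
gripper_width: 0.23
```

```bash
python3 - <<'E'
from h import *
go([.5191,-.1807,.233],170.7)
o=st();c=snap("wrist","w8.png");np.save("pics/o8.npy",o,allow_pickle=True); snap("scene","s8.png",(180,200,360,340),4)
P=cloud(c,o); 
for v in range(115,325,50): print(v,np.median(P[v-2:v+3,270:285].reshape(-1,3),0))
E
```

```text
t 15.8 p [ 0.5182 -0.1804  0.2334] yaw 170.53 tilt 0.03 shift [-0.0009 -0.0001  0.0004] turn -0.1671047220222306 q [-0.04  0.52  0.34  2.01 -0.27  0.65  1.88] F [-0.  -0.6 -1.6]
after turn shift: [-0.0009 -0.0001  0.0004]
115 [ 0.45475255 -0.1713487   0.07495553]
165 [ 0.47152191 -0.17409067  0.0755584 ]
215 [ 0.48977351 -0.17713035  0.07492403]
265 [ 0.50923864 -0.18039822  0.07494238]
315 [ 0.53070288 -0.18389939  0.07487448]
```

View pics/w8.png

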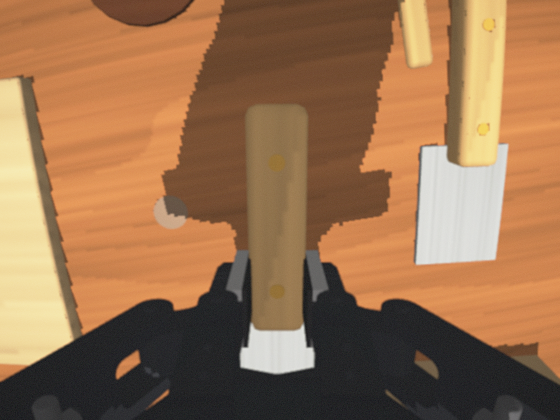

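View pics/s8.png

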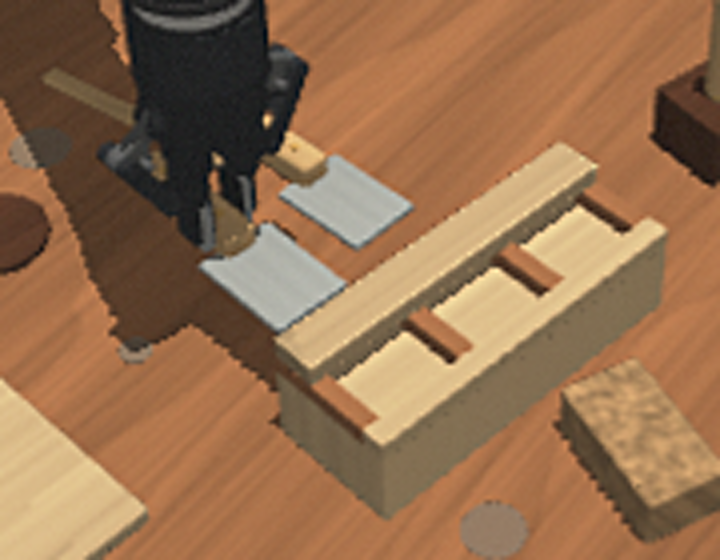

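play_rows([
  [-0.008,0,0,0],
  [-0.008,0,0,0],
  [-0.008,0,0,0],
  [-0.006,0,0,0],
  [0,0,0,0],
  [0,0,0,0],
])

```text
t: 16.5
eef_pos: [0.5479, -0.1853, 0.2325]
tool_rot: [-0.0, 0.083, 0.997, -0.0]
contact_force: [-0.7, -0.1, -2.3]
gripper_width: 0.23
```

No contact forces; tip should be ~15 mm in. Continue.

play_rows([
  [-0.008,0,0,0],
  [-0.008,0,0,0],
  [-0.008,0,0,0],
  [-0.008,0,0,0],
  [-0.006,0,0,0],
  [0,0,0,0],
  [0,0,0,0],
])

```text
t: 17.2
eef_pos: [0.5853, -0.1915, 0.2325]
tool_rot: [-0.0, 0.083, 0.997, 0.0]
contact_force: [0.1, -0.7, -1.3]
gripper_width: 0.23
```

```bash
python3 - <<'E'
from h import *
go([.5191,-.1807,.233],170.7)
snap("scene","s9.png",(180,200,360,340),4)
E
```

```text
t 17.2 p [ 0.5853 -0.1915  0.2325] yaw 170.53 tilt 0.03 shift [ 0.0671 -0.0002 -0.0005] turn -0.1687934682095431 q [-0.03  0.61  0.33  1.85 -0.28  0.73  1.87] F [ 0.1 -0.7 -1.3]
after turn shift: [ 0.0671 -0.     -0.0005]
```

View pics/s9.png

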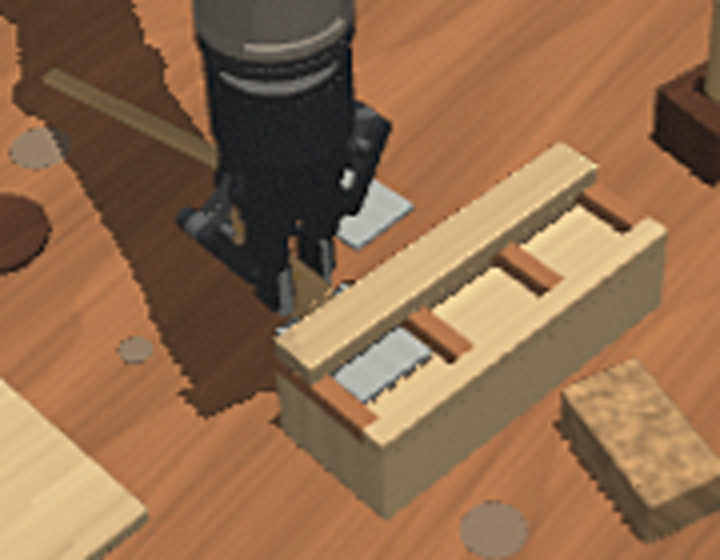

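play_rows([
  [-0.004,0,0,0],
  [-0.002,0,0,0],
  [-0.002,0,0,0],
  [0,0,0,0],
])

```text
t: 17.65
eef_pos: [0.5926, -0.1927, 0.2324]
tool_rot: [-0.001, 0.083, 0.997, 0.0]
contact_force: [-4.9, 0.9, 0.8]
gripper_width: 0.234
```

play_rows([
  [-0.001,0,0,0],
  [-0.001,0,0,0],
  [0,0,0,0],
])

```text
t: 17.95
eef_pos: [0.5932, -0.193, 0.232]
tool_rot: [-0.003, 0.083, 0.997, 0.001]
contact_force: [-8.9, 2.0, 3.7]
gripper_width: 0.233
```

play_rows([
  [0.001,0,0.001,0],
  [0,0,0.001,0],
  [0,0,0.001,0],
  [0,0,0,0],
])

```text
t: 18.35
eef_pos: [0.5928, -0.193, 0.2291]
tool_rot: [-0.002, 0.083, 0.997, 0.0]
contact_force: [-5.6, 0.9, 1.4]
gripper_width: 0.231
```

play_rows([
  [0,0,0,0],
  [0,0,0,0],
  [0,0,0,0],
  [0,0,0,0],
], claw=0.04)

```text
t: 18.75
eef_pos: [0.5947, -0.193, 0.23]
tool_rot: [0.001, 0.082, 0.997, -0.0]
contact_force: [0.2, -0.7, 0.1]
gripper_width: 0.47
```

play_rows([
  [0,0,-0.02,0],
  [0,0,-0.03,0],
  [0,0,-0.04,0],
  [0.03,0.01,-0.03,0],
  [0.035,0.02,0,0],
  [0.035,0.02,0,0],
  [0,0,0,0],
  [0,0,0,0],
])

```text
t: 19.55
eef_pos: [0.5038, -0.1267, 0.3502]
tool_rot: [0.001, 0.082, 0.997, 0.0]
contact_force: [1.1, -0.3, -0.0]
gripper_width: 0.471
```

```bash
python3 - <<'E'
from h import *
go([.4793,-.08,.35],174)
o=st();c=snap("wrist","w10.png");np.save("pics/o10.npy",o,allow_pickle=True); snap("scene","s10.png",(180,200,360,340),4)
E
```

```text
t 19.55 p [ 0.5038 -0.1267  0.3502] yaw 170.6 tilt 0.09 shift [0.0318 0.0421 0.0002] turn -3.396355690284338 q [-0.21  0.3   0.4   2.   -0.15  0.87  1.69] F [ 1.1 -0.3 -0. ]
after turn shift: [0.0292 0.0439 0.0002]
```

View pics/w10.png

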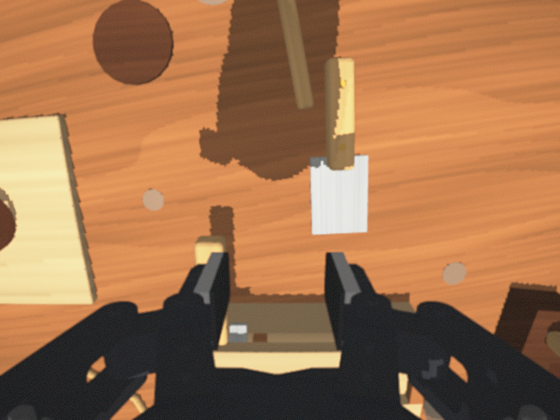

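View pics/s10.png

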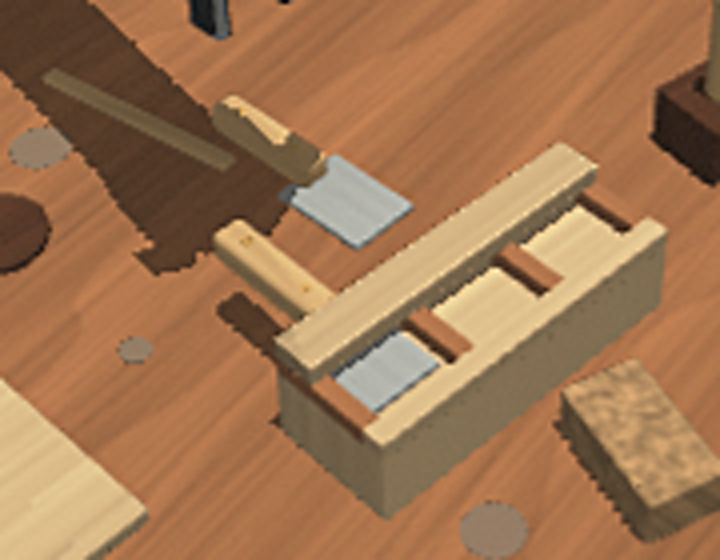

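```bash
python3 - <<'E'
from h import *
np.set_printoptions(precision=4,suppress=True)
o=np.load("pics/o10.npy",allow_pickle=True).item();c=load("w10.png")
b=onplane(c,[(312.5,234),(367.5,232.5)],.004,o).mean(0);h=onplane(c,[(329,59.5),(354,59.5)],.02,o).mean(0);v=(b-h)[:2]
print(b,h,np.hypot(*v),np.degrees(np.arctan2(v[1],v[0])))
u=v/np.hypot(*v); g=b[:2]-u*.083; print(g); go([g[0],g[1],.26],180-6)
E
```

```text
[ 0.5586 -0.0786  0.004 ] [ 0.4112 -0.062   0.02  ] 0.1483330471646491 -6.401882884255457
[ 0.4761 -0.0693]
t 19.65 p [ 0.5047 -0.1277  0.3501] yaw 170.52 tilt 0.1 shift [0.038  0.0529 0.0901] turn -3.483930019405932 q [-0.21  0.3   0.4   2.   -0.15  0.87  1.69] F [-0.7 -1.   0.2]
after turn shift: [0.0345 0.0551 0.0901]
```

play_rows([
  [0,0,0,-3.4],
  [0.012,0.0185,0.03,0],
  [0.012,0.0185,0.03,0],
  [0.0105,0.0181,0.03,0],
  [0,0,0,0],
  [0,0,0,0],
  [0,0,0,0],
])

```text
t: 20.35
eef_pos: [0.4768, -0.0701, 0.2608]
tool_rot: [0.001, 0.054, 0.999, -0.0]
contact_force: [0.2, -0.9, -0.7]
gripper_width: 0.469
```

```bash
python3 - <<'E'
from h import *
go([.4761,-.0693,.178],174)
o=st();c=snap("wrist","w11.png"); print(proj(c,[[.5586,-.0786,.004]],o))
E
```

```text
t 20.35 p [ 0.4768 -0.0701  0.2608] yaw 173.84 tilt 0.16 shift [0.001  0.0007 0.0828] turn -0.16133492014134276 q [-0.26  0.38  0.33  2.15 -0.2   0.64  1.68] F [ 0.2 -0.9 -0.7]
after turn shift: [0.0008 0.0007 0.0828]
[[279.6964891  323.34441097]]
```

View pics/w11.png

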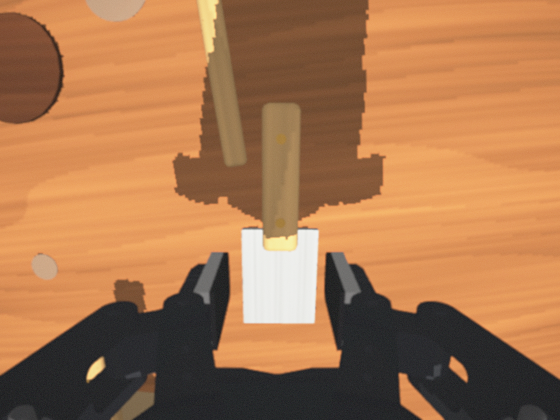

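play_rows([
  [0.001,0.001,0.03,0],
  [0,0,0.03,0],
  [0,0,0.015,0],
  [0,0,0.008,0],
  [0,0,0,0],
  [0,0,0,0],
])

```text
t: 21.0
eef_pos: [0.4752, -0.0681, 0.1776]
tool_rot: [0.001, 0.053, 0.999, -0.0]
contact_force: [0.7, 0.9, 0.9]
gripper_width: 0.469
```

play_rows([
  [0,0,0,0],
  [0,0,0,0],
  [0,0,0,0],
  [0,0,0,0],
  [0,0,0,0],
  [0,0,0,0],
], claw=0.01)

```text
t: 21.6
eef_pos: [0.475, -0.0679, 0.1781]
tool_rot: [0.001, 0.053, 0.999, 0.0]
contact_force: [-1.1, -0.7, 8.2]
gripper_width: 0.233
```

play_rows([
  [0,0,-0.01,0],
  [0,0,-0.02,0],
  [0,0,-0.03,0],
  [0,0,-0.03,0],
  [0,0,0,3.2],
  [0,0,0,0],
  [0,0,0,0],
])

```text
t: 22.3
eef_pos: [0.4742, -0.0675, 0.2669]
tool_rot: [-0.0, 0.08, 0.997, 0.0]
contact_force: [-0.2, 0.1, -1.6]
gripper_width: 0.231
```

```bash
python3 - <<'E'
from h import *
np.set_printoptions(precision=4,suppress=True)
o=st();c=snap("wrist","w12.png");P=cloud(c,o);print(o["gripper_width"],o["eef_pos"])
m=np.array([np.median(P[v-2:v+3,270:285].reshape(-1,3),0) for v in range(115,325,25)]); print(m)
k=np.polyfit(m[:,0],m[:,1],1); print("yaw",np.degrees(np.arctan(k[0])),"y at tcp x",np.polyval(k,o["eef_pos"][0]))
u=np.array([np.cos(np.radians(-9.3)),np.sin(np.radians(-9.3))]); t=np.array([.6374,-.0585])-u*.097; print(t); go([t[0],t[1],.233],170.7)
E
```

```text
0.23100016440447993 [ 0.4742 -0.0675  0.2669]
[[ 0.4106 -0.0587  0.108 ]
 [ 0.4189 -0.0601  0.1086]
 [ 0.4274 -0.0614  0.1093]
 [ 0.4362 -0.0629  0.1087]
 [ 0.4455 -0.0644  0.1087]
 [ 0.4551 -0.0659  0.1087]
 [ 0.465  -0.0675  0.1086]
 [ 0.4752 -0.0692  0.109 ]
 [ 0.4863 -0.071   0.1085]]
yaw -9.17926651332675 y at tcp x -0.06900254756086772
[ 0.5417 -0.0428]
t 22.35 p [ 0.4741 -0.0675  0.2665] yaw 170.81 tilt 0.05 shift [-0.0628  0.0352  0.0335] turn 0.11162012905677443 q [-0.29  0.37  0.36  2.15 -0.21  0.65  1.63] F [ 0.6 -0.1 -1. ]
after turn shift: [-0.0627  0.0353  0.0335]
```

View pics/w12.png

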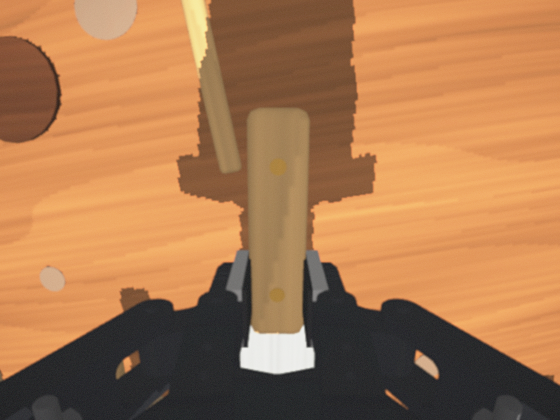

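play_rows([
  [-0.01,0.018,0,0.1],
  [-0.016,0.018,0,0],
  [-0.018,0,0,0],
  [-0.0185,0,0.01,0],
  [0,0,0.0235,0],
  [0,0,0,0],
  [0,0,0,0],
  [0,0,0,0],
])

```text
t: 23.15
eef_pos: [0.5418, -0.0424, 0.2337]
tool_rot: [-0.0, 0.082, 0.997, 0.0]
contact_force: [0.7, -0.5, -0.5]
gripper_width: 0.231
```

```bash
python3 - <<'E'
from h import *
np.set_printoptions(precision=4,suppress=True)
o=st();c=snap("wrist","w13.png");P=cloud(c,o)
m=np.array([np.median(P[v-2:v+3,270:285].reshape(-1,3),0) for v in range(115,325,25)])
k=np.polyfit(m[:,0],m[:,1],1); x=.6374; print("yaw",np.degrees(np.arctan(k[0])),"y at mouth x",np.polyval(k,x),"want -.0585; top z",m[:,2].mean())
go([.5417,-.0418,.233],170.7); snap("scene","s13.png",(180,200,360,340),4)
E
```

```text
yaw -9.310243973135195 y at mouth x -0.05959013785452041 want -.0585; top z 0.07546043925671399
t 23.2 p [ 0.542  -0.0424  0.2339] yaw 170.63 tilt 0.04 shift [0.0004 0.0005 0.0009] turn -0.0663419989616898 q [-0.29  0.51  0.32  2.02 -0.26  0.65  1.61] F [ 0.1  0.  -0.8]
after turn shift: [0.0004 0.0005 0.0009]
```

View pics/s13.png

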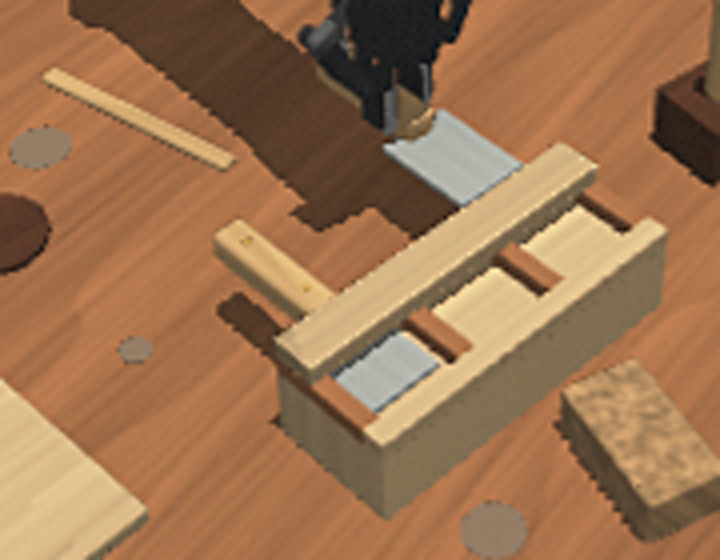

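play_rows([
  [-0.008,0.001,0.0005,0],
  [-0.008,0,0,0],
  [-0.008,0,0,0],
  [-0.006,0,0,0],
  [0,0,0,0],
  [0,0,0,0],
])

```text
t: 23.85
eef_pos: [0.5717, -0.0463, 0.2325]
tool_rot: [-0.0, 0.082, 0.997, -0.0]
contact_force: [-0.3, -0.8, -1.9]
gripper_width: 0.236
```

play_rows([
  [-0.008,0,0,0],
  [-0.008,0,0,0],
  [-0.008,0,0,0],
  [-0.008,0,0,0],
  [0,0,0,0],
  [0,0,0,0],
])

```text
t: 24.45
eef_pos: [0.6034, -0.0515, 0.2325]
tool_rot: [-0.0, 0.082, 0.997, -0.0]
contact_force: [0.3, -0.6, -0.9]
gripper_width: 0.232
```

```bash
python3 - <<'E'
from h import *
go([.5417,-.0418,.233],170.7); snap("scene","s14.png",(180,200,360,340),4)
E
```

```text
t 24.45 p [ 0.6034 -0.0515  0.2325] yaw 170.63 tilt 0.02 shift [ 0.0624 -0.0005 -0.0005] turn -0.07342315515796827 q [-0.26  0.59  0.32  1.87 -0.27  0.72  1.62] F [ 0.3 -0.6 -0.9]
after turn shift: [ 0.0624 -0.0004 -0.0005]
```

View pics/s14.png

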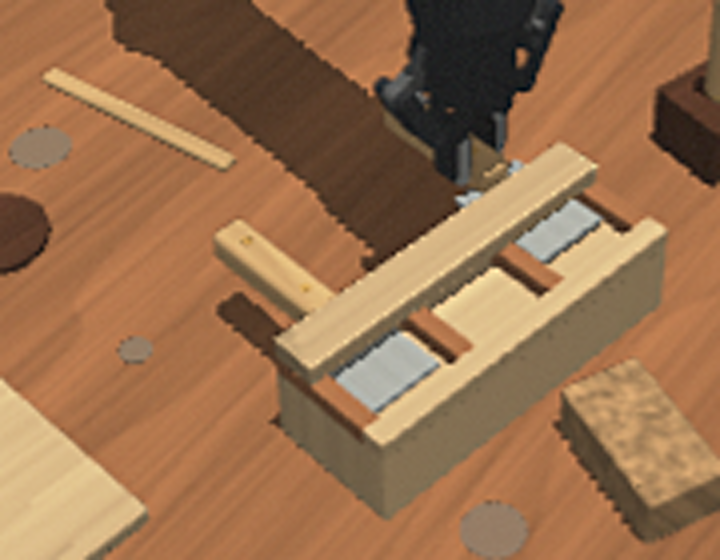

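play_rows([
  [-0.006,0,0,0],
  [-0.004,0,0,0],
  [0,0,0,0],
])

```text
t: 24.8
eef_pos: [0.6137, -0.0531, 0.2327]
tool_rot: [0.0, 0.082, 0.997, -0.0]
contact_force: [-0.1, -1.6, -0.9]
gripper_width: 0.237
```

play_rows([
  [-0.002,0,0,0],
  [-0.001,0,0,0],
  [0,0,0,0],
])

```text
t: 25.1
eef_pos: [0.6148, -0.0533, 0.2322]
tool_rot: [-0.002, 0.082, 0.997, 0.0]
contact_force: [-5.1, 1.4, 1.0]
gripper_width: 0.233
```

play_rows([
  [-0.001,0,0,0],
  [0.001,0,0.001,0],
  [0,0,0.001,0],
  [0,0,0.001,0],
  [0,0,0,0],
])

```text
t: 25.6
eef_pos: [0.6148, -0.0533, 0.2291]
tool_rot: [-0.002, 0.082, 0.997, 0.0]
contact_force: [-5.1, 0.8, 1.4]
gripper_width: 0.229
```

play_rows([
  [0,0,0,0],
  [0,0,0,0],
  [0,0,0,0],
  [0,0,0,0],
], claw=0.04)

```text
t: 26.0
eef_pos: [0.6165, -0.0536, 0.23]
tool_rot: [0.001, 0.082, 0.997, 0.0]
contact_force: [1.1, 0.3, 0.3]
gripper_width: 0.465
```

play_rows([
  [0,0,-0.02,0],
  [0,0,-0.03,0],
  [0,0,-0.04,0],
  [0,0,-0.04,0],
  [0.03,0.02,-0.02,0],
  [0,0,0,0],
  [0,0,0,0],
])

```text
t: 26.7
eef_pos: [0.5897, -0.0284, 0.3802]
tool_rot: [0.001, 0.081, 0.997, 0.0]
contact_force: [0.2, -1.0, -0.5]
gripper_width: 0.468
```

```bash
python3 - <<'E'
from h import *
go([.68,.106,.36]); snap("scene","s15.png",(90,170,490,400),2); snap("wrist","w15.png")
E
```

```text
t 26.7 p [ 0.5897 -0.0284  0.3802] yaw 170.72 tilt 0.08 shift [-0.0674  0.1472  0.0204] turn None q [-0.36  0.38  0.39  1.81 -0.17  0.98  1.51] F [ 0.2 -1.  -0.5]
```

View pics/s15.png

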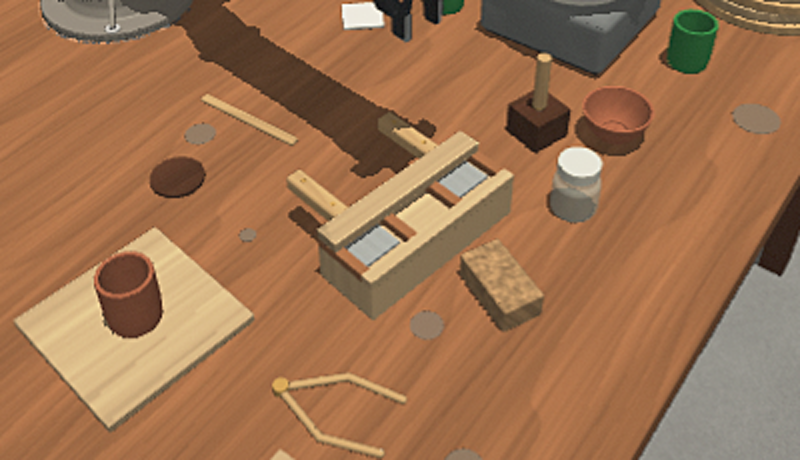

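play_rows([
  [-0.013,0.029,0,0],
  [-0.0135,0.0295,0,0],
  [-0.0135,0.0295,0.01,0],
  [-0.0135,0.0295,0.01,0],
  [-0.0135,0.0295,0,0],
  [0,0,0,0],
  [0,0,0,0],
  [0,0,0,0],
], claw=0.06)

```text
t: 27.6
eef_pos: [0.6798, 0.1034, 0.3588]
tool_rot: [-0.001, 0.083, 0.997, -0.001]
contact_force: [-0.1, -0.5, -0.4]
gripper_width: 0.701
```

```bash
python3 - <<'E'
from h import *
np.set_printoptions(precision=4,suppress=True)
o=st();c=snap("wrist","w16.png");np.save("pics/o16.npy",o,allow_pickle=True)
print(proj(c,[[.6807,.107,.125],[.678,.1052,.045]],o)); go([.68,.106,.36])
cv2.imwrite("pics/w16a.png",cv2.resize(c["frame"][120:300,180:380],None,fx=4,fy=3.3,interpolation=cv2.INTER_CUBIC))
E
```

```text
[[286.6333 225.4159]
 [281.4455 190.5224]]
t 27.65 p [0.6797 0.1033 0.3593] yaw 170.49 tilt 0.08 shift [ 0.0002  0.0027 -0.0007] turn None q [-0.48  0.56  0.35  1.58 -0.21  1.04  1.33] F [ 0.5  0.7 -0.8]
```

View pics/w16a.png

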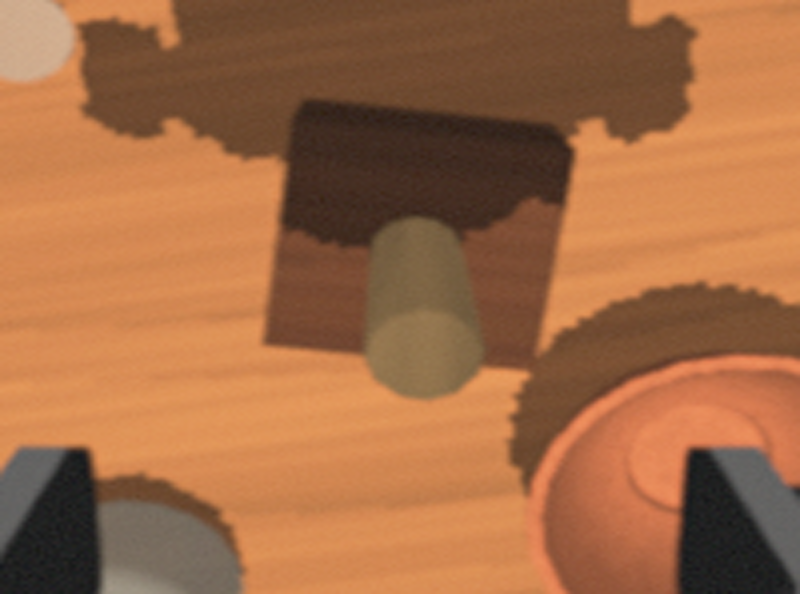

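```bash
python3 - <<'E'
from h import *
np.set_printoptions(precision=4,suppress=True)
o=np.load("pics/o16.npy",allow_pickle=True).item();c=load("w16.png")
C=lambda l:(np.array(l)+.5)/[4,3.3]-.5+[180,120]
print(onplane(c,C([(424,354)]),.125,o))
s=onplane(c,C([(300,100),(575,140),(535,368),(265,344)]),.045,o); print(s,s.mean(0))
p=onplane(c,C([(424,354)]),.125,o)[0]; go([p[0],p[1],.238])
E
```

```text
[[0.6815 0.1063 0.125 ]]
[[0.643  0.09   0.045 ]
 [0.661  0.141  0.045 ]
 [0.7159 0.1254 0.045 ]
 [0.7007 0.0722 0.045 ]] [0.6801 0.1072 0.045 ]
t 27.65 p [0.6797 0.1033 0.3593] yaw 170.49 tilt 0.08 shift [-0.0013  0.0034  0.1213] turn None q [-0.48  0.56  0.35  1.58 -0.21  1.04  1.33] F [ 0.5  0.7 -0.8]
```

play_rows([
  [-0.001,0.0035,0.02,0],
  [0,0,0.03,0],
  [0,0,0.03,0],
  [0,0,0.03,0],
  [0,0,0.011,0],
  [0,0,0,0],
  [0,0,0,0],
  [0,0,0,0],
])

```text
t: 28.45
eef_pos: [0.6822, 0.1083, 0.2407]
tool_rot: [0.002, 0.082, 0.997, 0.0]
contact_force: [-0.2, -0.1, 1.5]
gripper_width: 0.7
```

```bash
python3 - <<'E'
from h import *
go([.6813,.1065,.238]); snap("wrist","w17.png"); snap("scene","s17.png",(280,150,440,290),5)
E
```

```text
t 28.45 p [0.6822 0.1083 0.2407] yaw 170.61 tilt 0.18 shift [ 0.0006 -0.0019  0.0027] turn None q [-0.45  0.69  0.31  1.65 -0.26  0.84  1.37] F [-0.2 -0.1  1.5]
```

View pics/w17.png

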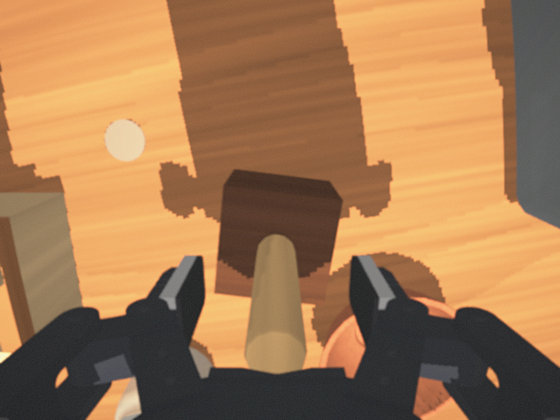

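View pics/s17.png

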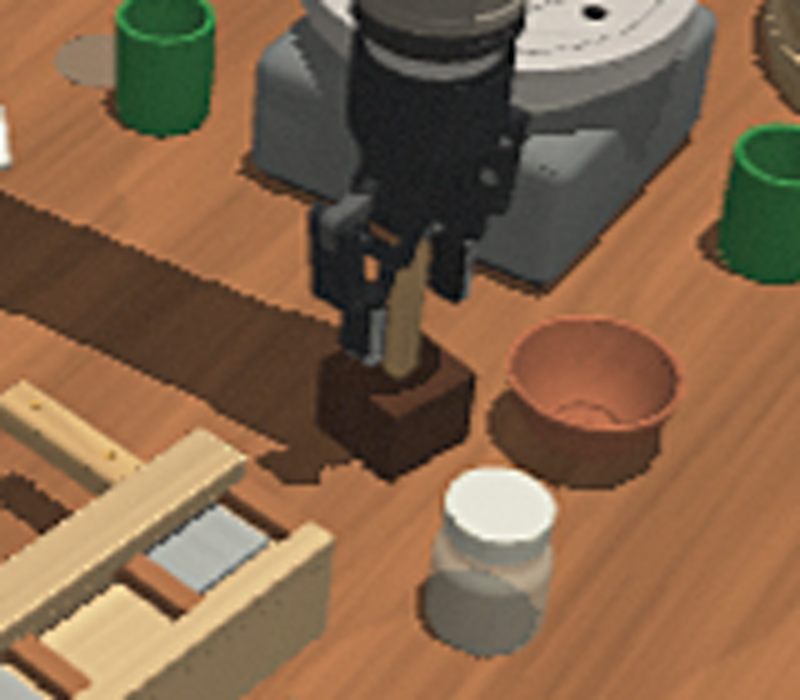

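play_rows([
  [0,-0.0015,0.002,0],
  [0,0,0,0],
  [0,0,0,0],
])

```text
t: 28.85
eef_pos: [0.6811, 0.107, 0.2368]
tool_rot: [-0.0, 0.082, 0.997, 0.0]
contact_force: [0.7, 0.1, -0.2]
gripper_width: 0.707
```

play_rows([
  [0,0,0,0],
  [0,0,0,0],
  [0,0,0,0],
  [0,0,0,0],
  [0,0,0,0],
  [0,0,0,0],
  [0,0,0,0],
], claw=0.005, force=70)

```text
t: 29.55
eef_pos: [0.6812, 0.1071, 0.2368]
tool_rot: [0.0, 0.082, 0.997, 0.0]
contact_force: [-0.1, -0.2, 1.5]
gripper_width: 0.191
```

```bash
python3 - <<'E'
from h import *
go([.6813,.1065,.238]);print(st()["gripper_width"])
E
```

```text
t 29.55 p [0.6812 0.1071 0.2368] yaw 170.64 tilt 0.01 shift [-0.0002 -0.0005 -0.0012] turn None q [-0.45  0.7   0.3   1.65 -0.26  0.83  1.37] F [-0.1 -0.2  1.5]
0.19059635782471654
```

play_rows([
  [0,0,-0.005,0],
  [0,0,-0.015,0],
  [0,0,-0.03,0],
  [0,0,-0.035,0],
  [0,0,-0.035,0],
  [0,0,-0.035,0],
  [0,0,-0.01,0],
  [0,0,0,0],
  [0,0,0,0],
])

```text
t: 30.45
eef_pos: [0.6807, 0.1071, 0.4008]
tool_rot: [-0.001, 0.082, 0.997, -0.0]
contact_force: [-0.2, 0.5, -0.7]
gripper_width: 0.194
```

```bash
python3 - <<'E'
from h import *
go([.5386,.3110,.39]); c=snap("wrist","w18.png"); s=snap("scene","s18.png",(280,100,440,240),5)
o=st(); p=np.array(o["eef_pos"]); print(proj(s,[p-[0,0,.232],p-[0,0,.112]]), (proj(s,[p-[0,0,.232],p-[0,0,.112]])-[280,100])*5)
t=snap("top","t18.png",(180,110,280,210),6); print((proj(t,[p-[0,0,.232],p-[0,0,.112]])-[180,110])*6)
E
```

```text
t 30.45 p [0.6807 0.1071 0.4008] yaw 170.64 tilt 0.08 shift [0.1733 0.1781 0.011 ] turn None q [-0.49  0.52  0.36  1.54 -0.2   1.12  1.32] F [-0.2  0.5 -0.7]
[[362.67940921 183.84895827]
 [367.31620584 140.23304353]] [[413.39704606 419.24479134]
 [436.58102921 201.16521764]]
[[243.83439482 335.90989463]
 [205.90262856 288.2668504 ]]
```

View pics/s18.png

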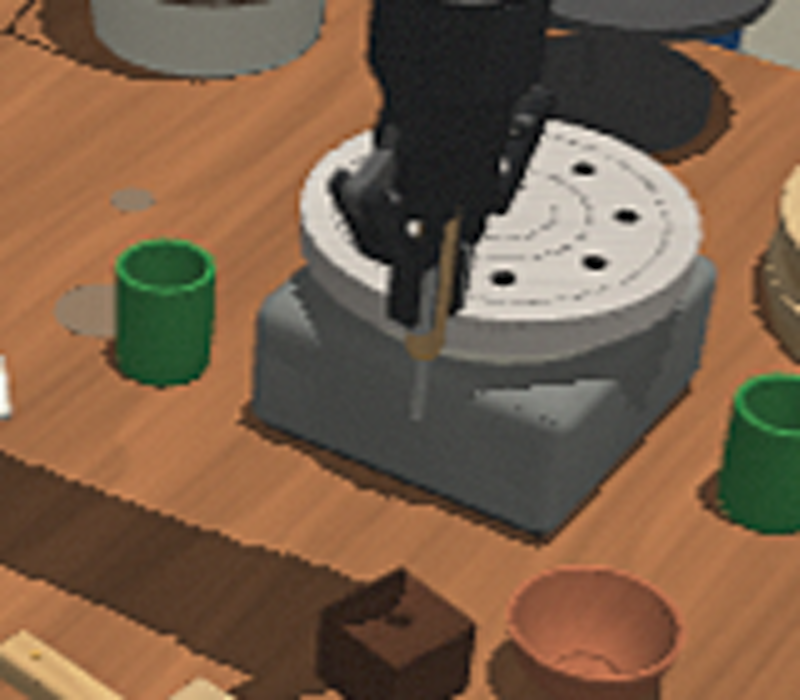

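View pics/w18.png

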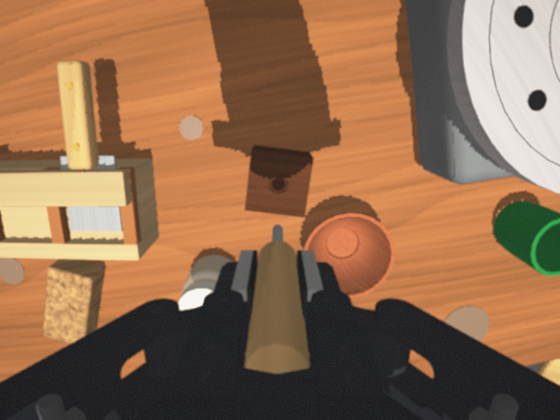

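```bash
python3 - <<'E'
from h import *
np.set_printoptions(precision=4,suppress=True)
o=st();c=load("w18.png"); p=np.array(o["eef_pos"])
cv2.imwrite("pics/w18a.png",cv2.resize(c["frame"][140:260,230:330],None,fx=6,fy=5,interpolation=cv2.INTER_CUBIC))
print("pred tip",proj(c,[p-[0,0,.232]],o),"stand",onplane(c,[(279,185)],.045,o),"tip meas",onplane(c,[(279,227)],p[2]-.230,o))
E
```

```text
pred tip [[280.059  226.6994]] stand [[0.6822 0.1068 0.045 ]] tip meas [[0.6801 0.1066 0.1697]]
```

View pics/w18a.png

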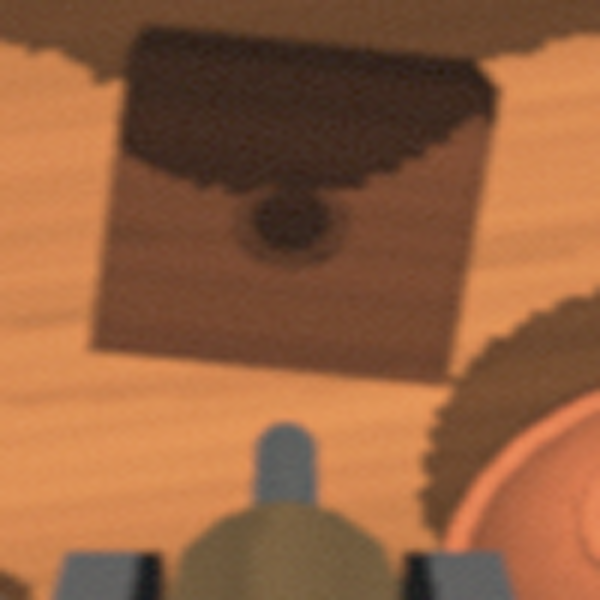

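play_rows([
  [0.0236,0.0287,0,0],
  [0.0236,0.0287,0,0],
  [0.0236,0.0287,0,0],
  [0.0236,0.0287,0,0],
  [0.0236,0.0287,0,0],
  [0.0236,0.0287,0,0],
  [0.0236,0.0287,0,0],
  [0.0236,0.0287,0,0],
  [0,0,0.01,0],
  [0,0,0.01,0],
  [0,0,0,0],
  [0,0,0,0],
])

```text
t: 31.8
eef_pos: [0.5331, 0.3627, 0.381]
tool_rot: [-0.0, 0.083, 0.997, -0.001]
contact_force: [-0.4, 0.5, -0.1]
gripper_width: 0.193
```

```bash
python3 - <<'E'
from h import *
np.set_printoptions(precision=4,suppress=True)
go([.5316,.3642,.38]); o=st(); c=snap("wrist","w19.png"); p=np.array(o["eef_pos"]); print("pred tip",proj(c,[p-[0,0,.232]],o),proj(c,[[.5316,.3642,.135]],o))
cv2.imwrite("pics/w19a.png",cv2.resize(c["frame"][120:270,190:390],None,fx=4,fy=4,interpolation=cv2.INTER_CUBIC))
np.save("pics/o19.npy",o,allow_pickle=True)
E
```

```text
t 31.8 p [0.5331 0.3627 0.381 ] yaw 170.48 tilt 0.1 shift [0.0017 0.0013 0.001 ] turn None q [-0.92  0.46  0.31  1.67 -0.16  1.03  0.84] F [-0.4  0.5 -0.1]
pred tip [[280.2463 225.7044]] [[282.1758 215.8077]]
```

View pics/w19a.png

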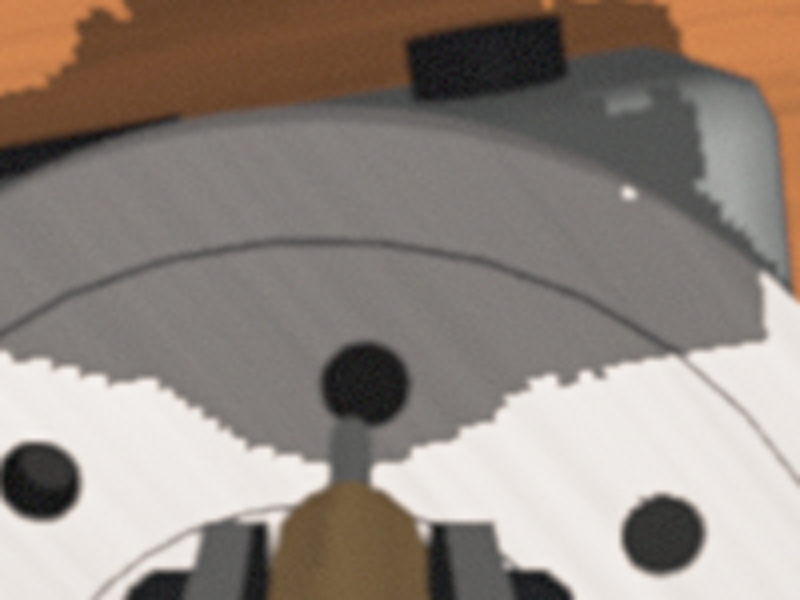

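```bash
python3 - <<'E'
from h import *
np.set_printoptions(precision=4,suppress=True)
o=np.load("pics/o19.npy",allow_pickle=True).item();c=load("w19.png")
C=lambda l:(np.array(l)+.5)/4-.5+[190,120]
print(onplane(c,C([(366,384),(39,480),(662,535)]),.135,o), [.5386,.3110],onplane(c,C([(350,419)]),.149,o))
cv2.imwrite("pics/w19b.png",cv2.resize(c["frame"][210:290,160:400],None,fx=3.3,fy=6,interpolation=cv2.INTER_CUBIC))
go([.5386,.3110,.372])
E
```

```text
[[0.5314 0.3636 0.135 ]
 [0.5385 0.3104 0.135 ]
 [0.5639 0.4059 0.135 ]] [0.5386, 0.311] [[0.532 0.361 0.149]]
t 31.85 p [0.5332 0.3629 0.3816] yaw 170.49 tilt 0.05 shift [-0.0139 -0.0503  0.0096] turn None q [-0.92  0.46  0.31  1.67 -0.16  1.03  0.84] F [0.1 0.4 0.7]
```

View pics/w19b.png

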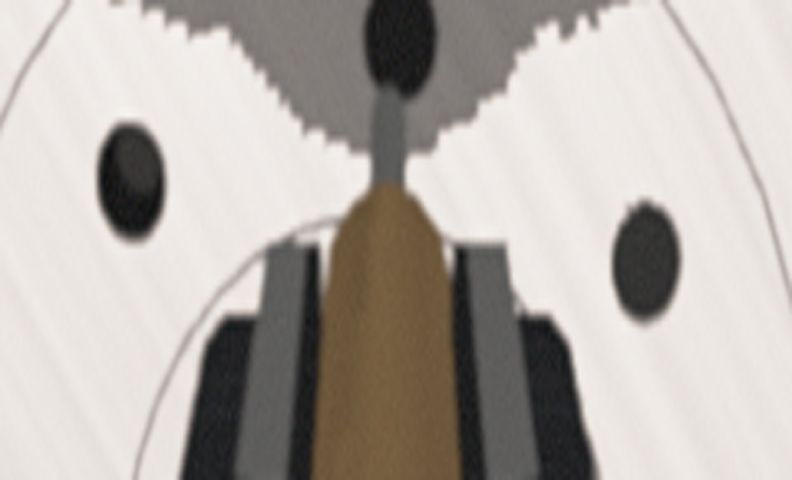

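play_rows([
  [-0.0072,-0.0247,0,0],
  [-0.0072,-0.0247,0,0],
  [0,0,0.004,0],
  [0,0,0,0],
  [0,0,0,0],
  [0,0,0,0],
])

```text
t: 32.45
eef_pos: [0.5382, 0.3142, 0.3778]
tool_rot: [0.0, 0.081, 0.997, 0.0]
contact_force: [-0.6, -0.1, 0.3]
gripper_width: 0.193
```

```bash
python3 - <<'E'
from h import *
np.set_printoptions(precision=4,suppress=True)
go([.5393,.3118,.372]); o=st(); c=snap("wrist","w20.png")
cv2.imwrite("pics/w20a.png",cv2.resize(c["frame"][180:270,220:340],None,fx=6,fy=6,interpolation=cv2.INTER_CUBIC))
print((proj(c,[[.5386,.3108,.135]],o)-[220,180])*6)
E
```

```text
t 32.45 p [0.5382 0.3142 0.3778] yaw 170.7 tilt 0.04 shift [-0.0014 -0.0022  0.0058] turn None q [-0.86  0.43  0.31  1.73 -0.15  1.01  0.92] F [-0.6 -0.1  0.3]
[[322.3586 247.822 ]]
```

View pics/w20a.png

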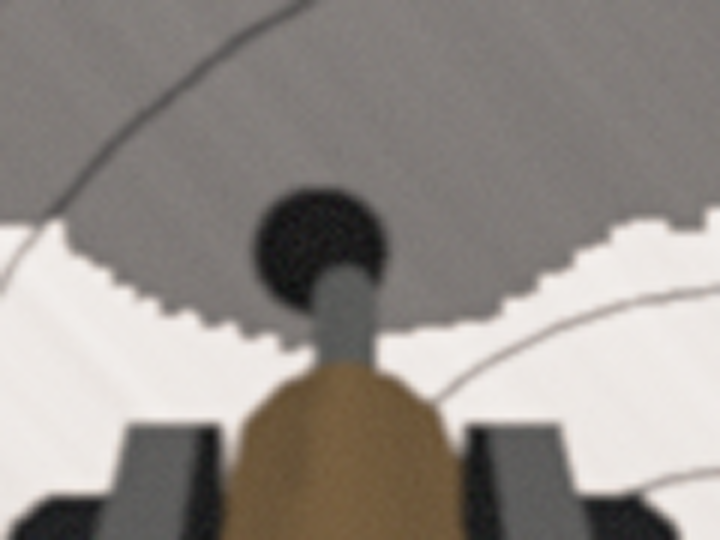

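play_rows([
  [-0.0014,-0.0026,0,0],
  [0,0,0.004,0],
  [0,0,0,0],
  [0,0,0,0],
])

```text
t: 32.9
eef_pos: [0.5393, 0.3105, 0.3734]
tool_rot: [-0.0, 0.082, 0.997, -0.0]
contact_force: [-0.1, 0.1, -0.6]
gripper_width: 0.194
```

play_rows([
  [0,0,0.002,0],
  [0,0,0.002,0],
  [0,0,0,0],
])

```text
t: 33.2
eef_pos: [0.5392, 0.3104, 0.3693]
tool_rot: [-0.0, 0.082, 0.997, -0.0]
contact_force: [0.4, -0.4, -0.0]
gripper_width: 0.191
```

play_rows([
  [0,0,0.002,0],
  [0,0,0,0],
  [0,0,0,0],
])

```text
t: 33.5
eef_pos: [0.5393, 0.3104, 0.3676]
tool_rot: [-0.0, 0.082, 0.997, -0.0]
contact_force: [-0.5, -0.3, -0.1]
gripper_width: 0.192
```

play_rows([
  [0,0,0.002,0],
  [0,0,0,0],
  [0,0,0,0],
])

```text
t: 33.8
eef_pos: [0.5393, 0.3104, 0.3656]
tool_rot: [-0.0, 0.082, 0.997, -0.0]
contact_force: [0.4, -0.4, 0.2]
gripper_width: 0.194
```

play_rows([
  [0,0,0.002,0],
  [0,0,0,0],
  [0,0,0,0],
])

```text
t: 34.1
eef_pos: [0.5393, 0.3104, 0.3636]
tool_rot: [-0.0, 0.082, 0.997, -0.0]
contact_force: [-0.0, 0.1, -0.2]
gripper_width: 0.193
```

play_rows([
  [0,0,0.002,0],
  [0,0,0,0],
  [0,0,0,0],
])

```text
t: 34.4
eef_pos: [0.5394, 0.3104, 0.3616]
tool_rot: [-0.0, 0.082, 0.997, -0.0]
contact_force: [0.1, -0.4, -1.0]
gripper_width: 0.19
```

play_rows([
  [0,0,0.002,0],
  [0,0,0,0],
  [0,0,0,0],
])

```text
t: 34.7
eef_pos: [0.5393, 0.3104, 0.3596]
tool_rot: [-0.0, 0.082, 0.997, -0.0]
contact_force: [1.1, 0.0, -0.0]
gripper_width: 0.194
```

play_rows([
  [0,0,0.002,0],
  [0,0,0.002,0],
  [0,0,0,0],
  [0,0,0,0],
])

```text
t: 35.1
eef_pos: [0.5394, 0.3105, 0.3558]
tool_rot: [0.0, 0.082, 0.997, 0.0]
contact_force: [-1.2, -0.6, 1.7]
gripper_width: 0.189
```

play_rows([
  [0,0,0.002,0],
  [0,0,0.002,0],
  [0,0,0,0],
  [0,0,0,0],
])

```text
t: 35.5
eef_pos: [0.5394, 0.3105, 0.3517]
tool_rot: [0.0, 0.082, 0.997, 0.0]
contact_force: [0.8, -0.2, 1.7]
gripper_width: 0.197
```

play_rows([
  [0,0,0.002,0],
  [0,0,0,0],
  [0,0,0,0],
])

```text
t: 35.8
eef_pos: [0.5394, 0.3105, 0.3496]
tool_rot: [0.0, 0.082, 0.997, 0.0]
contact_force: [0.1, -0.1, 2.0]
gripper_width: 0.192
```

play_rows([
  [0,0,0.001,0],
  [0,0,0,0],
  [0,0,0,0],
])

```text
t: 36.1
eef_pos: [0.5394, 0.3105, 0.3487]
tool_rot: [0.0, 0.082, 0.997, 0.0]
contact_force: [0.5, 0.5, 2.5]
gripper_width: 0.191
```

play_rows([
  [0,0,0.001,0],
  [0,0,0,0],
  [0,0,0,0],
])

```text
t: 36.4
eef_pos: [0.5395, 0.3105, 0.3481]
tool_rot: [0.0, 0.082, 0.997, 0.0]
contact_force: [-0.0, 0.8, 5.4]
gripper_width: 0.191
```

play_rows([
  [0,0,0.001,0],
  [0,0,0,0],
  [0,0,0,0],
])

```text
t: 36.7
eef_pos: [0.5396, 0.3104, 0.3478]
tool_rot: [0.0, 0.082, 0.997, 0.0]
contact_force: [-2.2, -0.7, 10.1]
gripper_width: 0.194
```

play_rows([
  [0,0,0.001,0],
  [0,0,0,0],
  [0,0,0,0],
])

```text
t: 37.0
eef_pos: [0.5398, 0.3104, 0.3476]
tool_rot: [0.0, 0.082, 0.997, 0.001]
contact_force: [-3.1, -2.5, 14.5]
gripper_width: 0.194
```

play_rows([
  [0,0,0.001,0],
  [0,0,0.001,0],
  [0,0,0,0],
  [0,0,0,0],
])

```text
t: 37.4
eef_pos: [0.5401, 0.3103, 0.3472]
tool_rot: [0.001, 0.082, 0.997, 0.001]
contact_force: [-6.6, -2.9, 24.5]
gripper_width: 0.192
```

play_rows([
  [0,0,-0.005,0],
  [0,0,-0.01,0],
  [0,0,-0.02,0],
  [0,0,-0.02,0],
  [0,0,0,0],
  [0,0,0,0],
  [0,0,0,0],
])

```text
t: 38.1
eef_pos: [0.5389, 0.3103, 0.3974]
tool_rot: [-0.001, 0.082, 0.997, -0.001]
contact_force: [-0.4, 0.3, -1.4]
gripper_width: 0.185
```

```bash
python3 - <<'E'
from h import *
np.set_printoptions(precision=4,suppress=True)
go([.6822,.1068,.40],170.6); o=st(); c=snap("wrist","w21.png"); s=snap("scene","s21.png",(280,80,480,220),4)
p=np.array(o["eef_pos"]); print((proj(s,[p-[0,0,.232]])-[280,80])*4)
cv2.imwrite("pics/w21a.png",cv2.resize(c["frame"][140:270,180:380],None,fx=4,fy=4,interpolation=cv2.INTER_CUBIC)); print((proj(c,[p-[0,0,.232]],o)-[180,140])*4)
E
```

```text
t 38.1 p [0.5389 0.3103 0.3974] yaw 170.64 tilt 0.13 shift [-0.1745 -0.1775 -0.0026] turn 0.039020160264698234 q [-0.86  0.41  0.32  1.71 -0.15  1.05  0.91] F [-0.4  0.3 -1.4]
after turn shift: [-0.1746 -0.1774 -0.0026]
[[298.9621 205.2995]]
[[400.7896 344.8268]]
```

View pics/w21a.png

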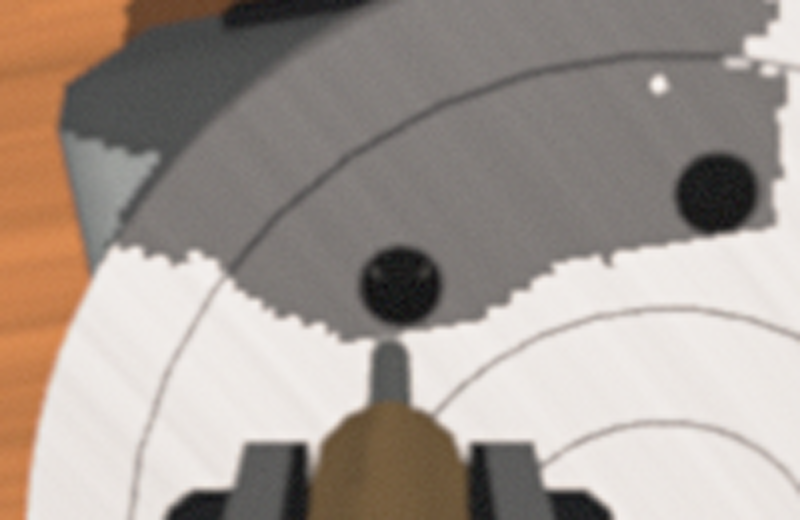

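View pics/s21.png

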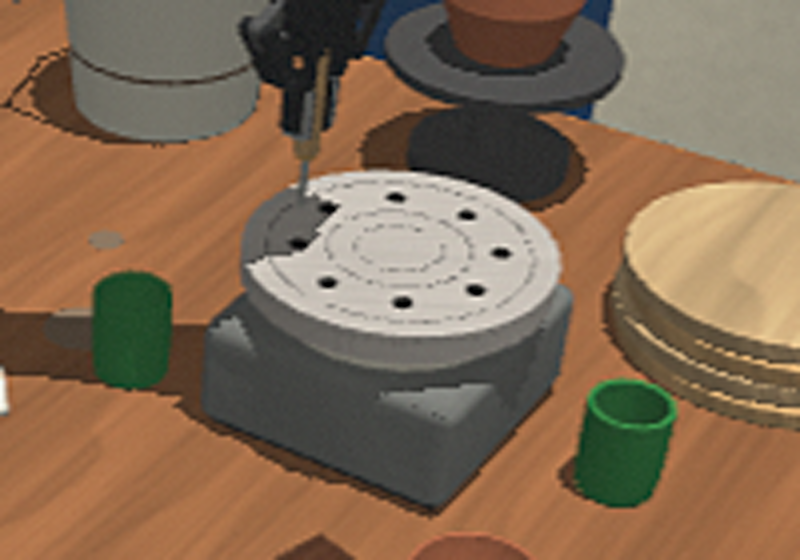

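play_rows([
  [-0.0217,-0.022,0,0],
  [-0.0217,-0.022,0,0],
  [-0.0217,-0.022,0,0],
  [-0.0217,-0.022,0,0],
  [-0.0217,-0.022,0,0],
  [-0.0217,-0.022,0,0],
  [-0.0218,-0.022,0.0,0],
  [-0.022,-0.0218,0.0,0],
  [0,0,0.03,0],
  [0,0,0.03,0],
  [0,0,0.02,0],
  [0,0,0,0],
  [0,0,0,0],
  [0,0,0,0],
])

```text
t: 39.6
eef_pos: [0.683, 0.1086, 0.3201]
tool_rot: [0.001, 0.082, 0.997, 0.0]
contact_force: [0.8, 0.2, 0.2]
gripper_width: 0.194
```

```bash
python3 - <<'E'
from h import *
np.set_printoptions(precision=4,suppress=True)
go([.682,.1085,.31],170.6); o=st(); c=snap("wrist","w22.png"); s=snap("scene","s22.png",(300,140,420,260),5)
p=np.array(o["eef_pos"]);np.save("pics/o22.npy",o,allow_pickle=True)
cv2.imwrite("pics/w22a.png",cv2.resize(c["frame"][150:260,220:340],None,fx=6,fy=5,interpolation=cv2.INTER_CUBIC)); print((proj(c,[p-[0,0,.232],[.6822,.1068,.045]],o)-[220,150])*[6,5])
E
```

```text
t 39.6 p [0.683  0.1086 0.3201] yaw 170.63 tilt 0.13 shift [ 0.001  -0.0003  0.0101] turn 0.02886800978566839 q [-0.48  0.6   0.34  1.6  -0.23  0.97  1.35] F [0.8 0.2 0.2]
after turn shift: [ 0.001  -0.0003  0.0101]
[[355.5804 373.836 ]
 [336.003  270.9449]]
```

View pics/w22a.png

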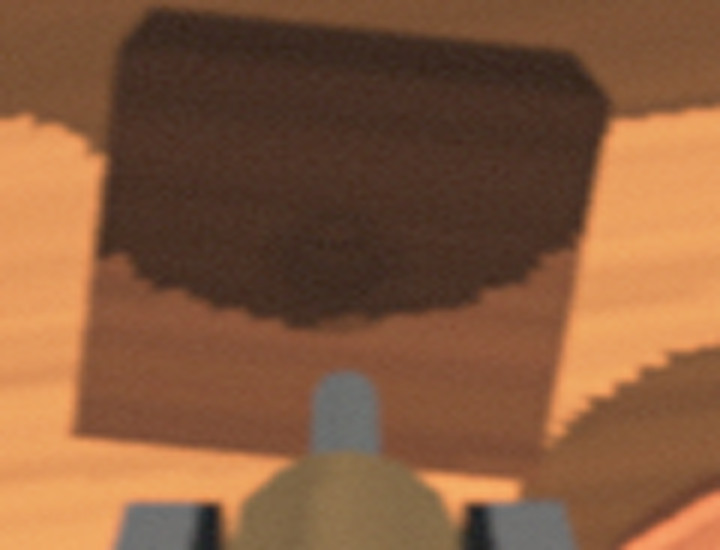

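View pics/s22.png

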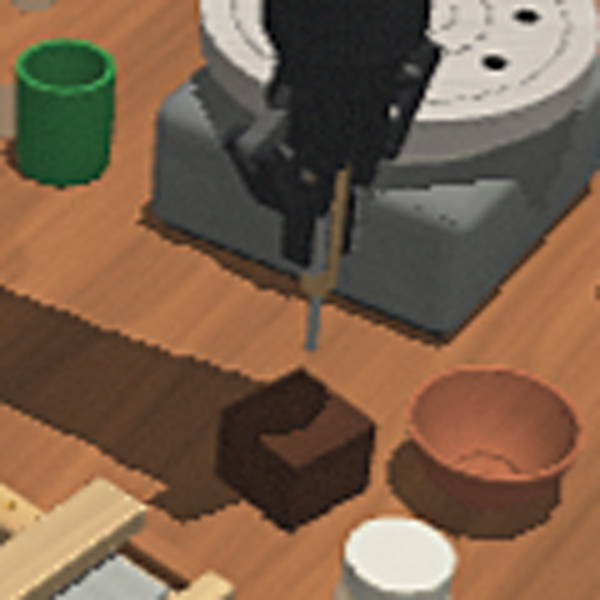

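play_rows([
  [0.0012,-0.0013,0.01,0],
  [0,0,0.012,0],
  [0,0,0.008,0],
  [0,0,0,0],
  [0,0,0,0],
  [0,0,0,0],
])

```text
t: 40.3
eef_pos: [0.6812, 0.1076, 0.289]
tool_rot: [0.0, 0.082, 0.997, 0.0]
contact_force: [-0.2, 0.6, -1.3]
gripper_width: 0.188
```

```bash
python3 - <<'E'
from h import *
np.set_printoptions(precision=4,suppress=True)
o=np.load("pics/o22.npy",allow_pickle=True).item();c=load("w22.png")
C=lambda l:(np.array(l)+.5)/[6,5]-.5+[220,150]
print("hole",onplane(c,C([(332,262)]),.045,o),"tip",onplane(c,C([(345,374)]),.0895,o))
go([.682,.1085,.287],170.6); o=st(); c=snap("wrist","w23.png"); p=np.array(o["eef_pos"])
f=cv2.resize(c["frame"][150:260,220:340],None,fx=6,fy=5,interpolation=cv2.INTER_CUBIC); cv2.imwrite("pics/w23a.png",cv2.convertScaleAbs(f,alpha=1.8,beta=10)); print((proj(c,[p-[0,0,.232],[.6815,.1065,.045]],o)-[220,150])*[6,5])
snap("scene","s23.png",(310,190,410,260),6)
E
```

```text
hole [[0.6805 0.1063 0.045 ]] tip [[0.6821 0.1075 0.0895]]
t 40.3 p [0.6812 0.1076 0.289 ] yaw 170.63 tilt 0.03 shift [-0.0006  0.001   0.002 ] turn 0.03232461881802351 q [-0.47  0.63  0.33  1.63 -0.25  0.92  1.36] F [-0.2  0.6 -1.3]
after turn shift: [-0.0006  0.001   0.002 ]
[[356.855  376.7959]
 [345.9671 348.7996]]
```

View pics/w23a.png

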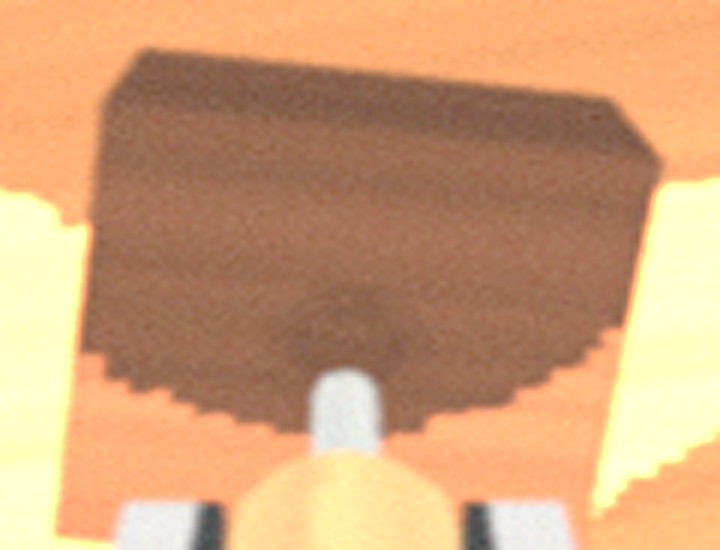

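View pics/s23.png

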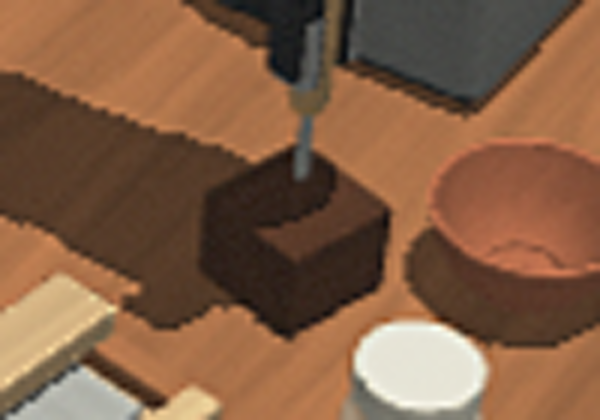

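play_rows([
  [0,0,0.006,0],
  [0,0,0.006,0],
  [0,0,0.004,0],
  [0,0,0,0],
  [0,0,0,0],
])

```text
t: 40.9
eef_pos: [0.681, 0.1076, 0.2724]
tool_rot: [-0.0, 0.082, 0.997, -0.0]
contact_force: [0.2, -0.4, -0.4]
gripper_width: 0.191
```

play_rows([
  [0,0,0.004,0],
  [0,0,0.004,0],
  [0,0,0,0],
  [0,0,0,0],
])

```text
t: 41.3
eef_pos: [0.681, 0.1076, 0.2645]
tool_rot: [-0.0, 0.082, 0.997, -0.0]
contact_force: [-0.5, 0.4, -0.7]
gripper_width: 0.188
```

play_rows([
  [0,0,0.005,0],
  [0,0,0.005,0],
  [0,0,0,0],
  [0,0,0,0],
])

```text
t: 41.7
eef_pos: [0.6809, 0.1076, 0.2543]
tool_rot: [-0.0, 0.082, 0.997, -0.0]
contact_force: [0.2, -0.3, -0.2]
gripper_width: 0.189
```

play_rows([
  [0,0,0.006,0],
  [0,0,0.006,0],
  [0,0,0.003,0],
  [0,0,0,0],
  [0,0,0,0],
])

```text
t: 42.2
eef_pos: [0.681, 0.1076, 0.2395]
tool_rot: [-0.0, 0.082, 0.997, -0.0]
contact_force: [-0.0, 0.0, -0.9]
gripper_width: 0.197
```

play_rows([
  [0,0,0.001,0],
  [0,0,0.001,0],
  [0,0,0,0],
  [0,0,0,0],
])

```text
t: 42.6
eef_pos: [0.681, 0.1076, 0.2377]
tool_rot: [0.0, 0.082, 0.997, 0.0]
contact_force: [-0.8, -0.4, 0.1]
gripper_width: 0.19
```

play_rows([
  [0,0,0.001,0],
  [0,0,0,0],
  [0,0,0,0],
])

```text
t: 42.9
eef_pos: [0.6811, 0.1076, 0.2368]
tool_rot: [0.0, 0.082, 0.997, 0.0]
contact_force: [0.4, -0.5, 0.5]
gripper_width: 0.192
```

play_rows([
  [0,0,0,0],
  [0,0,0,0],
  [0,0,0,0],
  [0,0,0,0],
], claw=0.06)

```text
t: 43.3
eef_pos: [0.681, 0.1076, 0.2367]
tool_rot: [-0.0, 0.082, 0.997, 0.0]
contact_force: [-0.3, -0.3, -0.0]
gripper_width: 0.704
```

play_rows([
  [0,0,-0.01,0],
  [0,0,-0.02,0],
  [0,0,-0.03,0],
  [0,0,-0.04,0],
  [0,0,-0.04,0],
  [0,0,-0.03,0],
  [0.04,0,0,0],
  [0.04,0,0,0],
  [0.04,0,0,0],
  [0,0,0,0],
  [0,0,0,0],
])

```text
t: 44.4
eef_pos: [0.5623, 0.1272, 0.4078]
tool_rot: [0.001, 0.081, 0.997, 0.001]
contact_force: [0.2, 0.6, -0.2]
gripper_width: 0.706
```

```bash
python3 - <<'E'
from h import *
np.set_printoptions(precision=4,suppress=True)
go([.54,.0,.4]); snap("scene","s24.png",(80,130,480,400),2); snap("top","t24.png",(70,90,450,340),2); snap("wrist","w24.png")
E
```

```text
t 44.4 p [0.5623 0.1272 0.4078] yaw 170.68 tilt 0.1 shift [ 0.0014 -0.1292  0.0076] turn None q [-0.63  0.32  0.37  1.81 -0.14  1.03  1.21] F [ 0.2  0.6 -0.2]
```

View pics/s24.png

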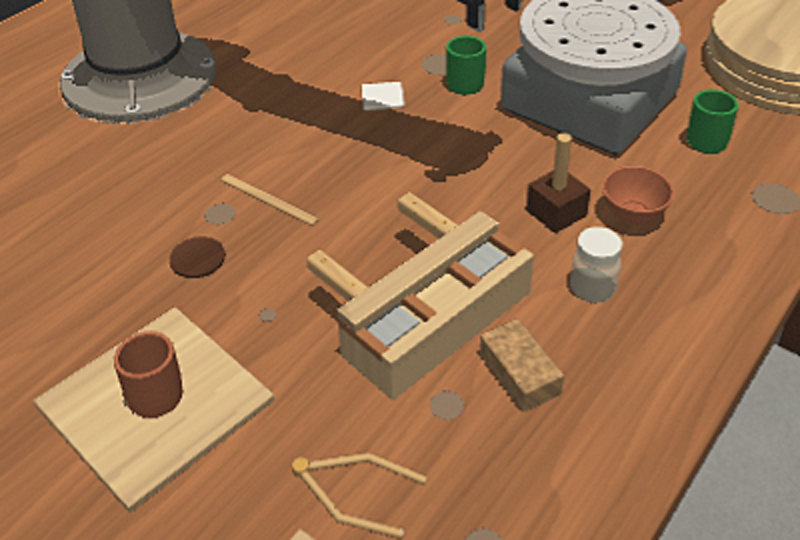

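View pics/t24.png

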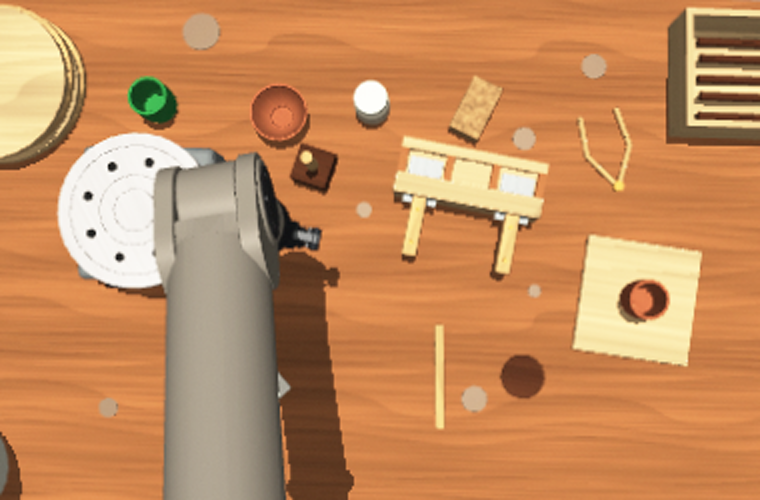

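View pics/w24.png

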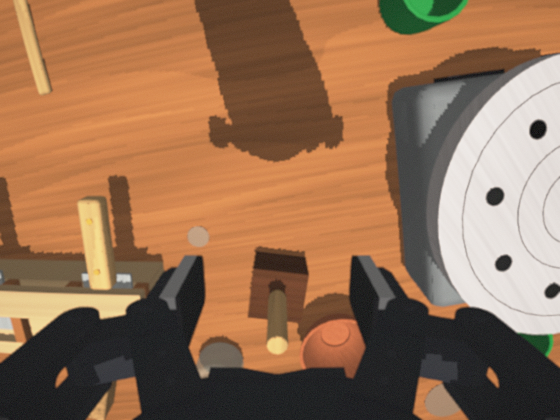

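```bash
python3 - <<'E'
from h import *
np.set_printoptions(precision=4,suppress=True)
t=load("t24.png");s=load("s24.png")
T=lambda l:(np.array(l)+.5)/2-.5+[70,90]
S=lambda l:(np.array(l)+.5)/2-.5+[80,130]
print("cup top",onplane(t,T([(648,299)]),.082),"scene",onplane(s,S([(145,353)]),.082))
u=np.array([np.cos(np.radians(-9.3)),np.sin(np.radians(-9.3))])
for n,h,P in (("1",[(496,273),(510,274)],[.6148,-.1974]),("3",[(403,255),(416,258)],[.6374,-.0585])):
    b=onplane(t,T(h),.07).mean(0)[:2]; print(n,b,"depth of tip:",(b-P)@u+.15)
f=t["frame"][150:240,255:355]; cv2.imwrite("pics/t24a.png",cv2.resize(f,None,fx=7,fy=6.5,interpolation=cv2.INTER_CUBIC))
print("pin top",onplane(t,T([(306,156)]),.125))
E
```

```text
cup top [[ 0.4909 -0.3969  0.082 ]] scene [[ 0.4929 -0.3973  0.082 ]]
1 [ 0.5233 -0.1838] depth of tip: 0.0575040397633778
3 [ 0.5449 -0.0447] depth of tip: 0.056495048766944694
pin top [[0.6825 0.1068 0.125 ]]
```

View pics/t24a.png

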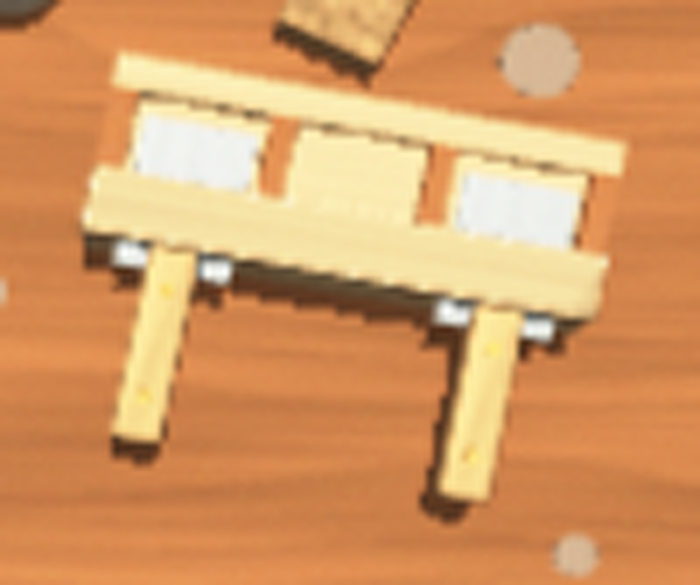

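```bash
python3 - <<'E'
from h import *
print(bot.hand_in()); s=snap("scene","s25.png",(80,130,480,400),2); print(st()["t"])
E
```

```text
the job is handed in; nothing more can be done
None
the job is handed in; nothing more can be done
```

The wheel station is shut down and I handed the job in at about 44 s. No verdict was reported, and the camera gave no picture after hand-in. The checks below come from the last pictures before it.

- **Cup:** it stands upright about 4 mm from the measured middle of the ware board, let go.
- **Lock plunger:** the open hole was the spot at about -150°, in world axes about the wheel's centre. An image hinted at it; the tip then went in more than 7 mm with no contact and met the plunger at about 10 mm. I pushed to a hard stop at about 19 mm below the face, with 24 N on the wrist. I felt only this one spot and did not read the plunger position directly. I felt only about 2 N against the expected 5 N on the way down.
- **Pin tool:** it is back upright in its stand, with its handle top within about 2 mm of where it was at the start.
- **Scrapers:** only two were out. They are in the right-hand and left-hand pockets, pushed until they met the rack. From the image their blades are about 56–57 mm in, against 60 mm for fully home; 45 mm is needed.
- **Bystanders:** none looked moved in the last pictures. The white tile was partly hidden from above but visible in the scene view. I saw no sign of the random knock the task warned of.

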